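Close the spectrometer: cover onto its dowels, clamp to the notch

TASK

Take the aluminium cover off its sloping cradle by the black bar handle and lower it gently and level, not letting it drop, onto the open black housing, so that both dowel pins come up through its two holes and it lies flush all round. Then swing the clamp lever over the cover until it rests in its second notch, let go, and leave the other things on the table where they are.

Things in the scene. Friction and masses are not known exactly. Their poses are not given: they have to be found in the camera images.
- cover_grip (a point): Middle of the black bar handle on the loose cover: bar 14 mm thick (x), 96 long (y), 24 high (z), on two legs at its ends, its middle 24 mm above the plate's top face. Axes are the cover's: z its upward normal, y its long side, x its short side. It starts on a cradle, sloping 30 degrees, the normal leaning towards the robot's right (-y); a low lip holds its lower edge; lift along the normal
- cover: The same cover: plain aluminium plate 110 (x) x 170 (y) x 6 mm, 0.3 to 0.45 kg with its handle. This point is the centre of the plate's underside, 30 mm below the bar's middle. Two 12 mm through holes at x = 0, y = +65 and -65 mm. It is the same either way round
- cradle: Fixed cradle, point at the table under its middle, x towards its high side (roughly the robot's left), y along the cover. Black shelf sloping 30 degrees, its middle 65 mm up. Gantry of aluminium posts at x = 85, y = +-115 mm with a 20 mm cross beam at x = 85, z = 170 to 190 mm: in the way of a gripper held upright at the handle
- seat (a point): Centre of the housing's top face, 60 mm above the table, half-way between the pins; z up, y along the line of the pins. The seated cover's underside centre is here. Steel pins 10 mm in diameter stand 20 mm above the face at x = 0, y = +65 and -65 mm, the top 6 mm tapered to 4 mm
- housing: Fixed black housing, open at the top, 120 (x) x 180 (y) x 60 mm; point at the table under its middle. A boss with the clamp adjoins it at x = -45, y = 90 to 158 mm. Same axes as the seat
- lever (a joint): Angle of the clamp lever (rad) about its upright pivot, anticlockwise from above positive. Starts near 0 (first notch, clear of the cover); the second notch, over the cover, is at 1.4; end stop 1.75. A spring detent draws it to the nearer notch (they part at 0.7) and takes up to about 5 N at the knob to pass
- lever_knob (a point): Middle of the lever's upright black knob, 16 mm in diameter, 50 mm from the pivot, 100 mm above the table (knob from 79 to 121 mm). The steel lever arm lies below it, 71 to 79 mm high, 14 mm wide, reaching 15 mm beyond the knob; the seated cover's top is at 66 mm
- lever_pivot (a point): Point on the lever's pivot axis, level with the knob's middle; in the seat's axes at x = -45, y = 125 mm. From here, at lever value q, the knob lies in the direction -170 degrees + q in the seat's axes (turning from x to y): at 0 nearly along -x, at 1.4 nearly along -y
- lens_tube: Bystander: black lens tube 38 mm in diameter, 50 mm high, standing; point under its middle
- optic_post: Bystander: steel post 70 mm high on a 50 mm round foot; point under its middle
- driver: Bystander: screwdriver lying on the table
- filter_case: Bystander: white case 50 x 60 x 28 mm; point under its middle
Things that resemble listed ones, but are neither listed nor needed, are in the scene too. What is meant by the cover is not brown, and is the smaller of those in its own colour.

How it is judged:
On the way, in this order (a step that is already met when the one before it is completed fails the run):
1. the cover lies flush on the housing over both pins, while the lever is still clear (horizontal distance between cover and seat below 0.003 m and z of cover in the frame of seat between -0.002 and 0.002 m and angle between cover's own z axis and vertical below 0.03 rad and angle between the y axis of cover and the y axis of seat, either way round below 0.05 rad and value of joint lever below 0.6 rad), for 0.2 s.
2. the lever rests in its second notch (value of joint lever between 1.28 and 1.52 rad), for 0.2 s.
At the end, for the whole second after the job is handed in: The cover is at rest on the housing over both pins, either way round: its underside centre within 3 mm sideways and 2 mm in height of the seat, level within 0.03 rad and in line within 0.05 rad; the lever reads 1.28 to 1.52 (second notch); all released (all of step 2 and horizontal distance between cover and seat below 0.003 m and z of cover in the frame of seat between -0.002 and 0.002 m and angle between cover's own z axis and vertical below 0.03 rad and angle between the y axis of cover and the y axis of seat, either way round below 0.05 rad and linear speed of cover below 0.02 m/s); the robot touches nothing.
It fails at once if the cover is let fall onto the housing (faster than 0.25 m/s within 20 mm of its seat) (horizontal distance between cover and seat below 0.02 m and z of cover in the frame of seat below 0.02 m and linear speed of cover above 0.25 m/s).
It fails at once if the cover is dropped or rammed onto the housing (contact force over 80 N) (contact force between cover and housing above 80 N).
It fails at once if a bystander is moved more than 30 mm (distance of any of lens_tube, optic_post, driver, filter_case from where it was at the start of the episode above 0.03 m).
It also fails if it takes over 64 s, if anything falls off the work surface, if the arm or the gripper's body presses on something with over 40 N, if the wrist force passes 120 N, or if a joint passes its speed limit or range.

ROBOT

A 7-joint arm with a two-finger parallel gripper is mounted at the origin on the work surface. World frame = base frame: x ahead of the robot, y to its left, z up, the work surface at z = 0. Lengths are in m, angles in rad, forces in N, time in s.
With the tool pointing down it reaches from about 0.4 to 0.875 m from the base axis. Payload 6.5 kg.
Tool frame: the origin (TCP) lies where the fingers leave the gripper's body, on its centre line; the fingertips stand 64 mm ahead of it and the grasp point (between the pads) lies 45 mm ahead of it; y points along the fingers, z is the direction in which the jaws open and shut, and the axes are right-handed (so a half turn about y gives the same grasp; the last joint's range is limited). The gripper opens to 88 mm and grips with 3 to 60 N. Pads are 18 mm wide; open, the fingers measure 123 mm over their backs; the gripper's body (75 mm by 187 mm) begins 45 mm behind the grasp point.
Start: joints at [1.163, 0.536, -0.004, 1.538, 0.003, 1.067, -0.071], TCP at [0.218, -0.612, 0.303] pointing down, gripper open.
Joint ranges: [-2.7, 2.7], [-0.37, 2.16], [-1.27, 1.26], [0.24, 2.4], [-1.31, 4.45], [0.19, 1.91], [-2.76, 2.76]. Speed limits (rad/s): [2.39, 2.39, 3.14, 3.14, 3.14, 3.14, 3.14].

INTERFACE

Orientations are given as a unit quaternion [w, x, y, z].
In Python, from station import arm gives the robot as it stands.
- The arm moves only by the tool arm_command, never from a script. Its argument "rows" is a list of rows, each an object with "linear": the shift along the tool's x, y, z in cm, a list of three; "spin": the turn about the tool's y in degrees; "jaw": the finger opening in cm, from 0 to 8.81. In form: [{"linear": [tx, ty, tz], "spin": spin, "jaw": jaw}, ...]. A call has 1 to 8 rows; each row is the pose to reach, as a shift and turn from the pose commanded when the call began, along the tool's axes at that moment; what a row does not reach only later rows make up. A row lasts 1/12 s, in which the tool goes at most 41.7 mm and 7.16 degrees, less where a joint would pass 70% of its speed; a pose out of reach is approached as far as the arm can. A call with a gripper value outside its range is refused whole. The fingers move at their own pace and stop on an object; "grip_force" is the grip in N (left out, the last holds). Time passes only in rows, so rows that repeat a pose let the fingers close. It gives the time, the measured TCP pose, the force and the opening at its end, in the units of the state.
- arm.state(): the state, without advancing time (a new reading comes with each control period).
- arm.capture(name): name is "scene" or "top" or "wrist"; returns a dict with "pixels" (384x512x3 uint8, red, green, blue), "camera_matrix" (3x3 intrinsics, pixels), "R" (3x3) and "t" (3): a world point X has camera coordinates R X + t; the wrist camera has in their place "mount" (4x4, takes a point from camera to tool coordinates, whose origin is the TCP and whose axes are the tool frame's). Camera axes: x right, y down, z forward; pixel columns grow to the right and rows downward; lengths in m; the calibration is good to about 2 mm. A picture is of the moment at which its call begins: read the wrist's pose just before it. There is no depth.
- arm.close_job(): hands the job in, once; it reports no verdict.
The state is a dict: "time_s": time; "joint_pos": joint angles; "joint_velocities": joint speeds; "effort": joint torques, N m; "ee_pos": TCP position; "tcp_rot": TCP orientation; "force": force on the tool from outside, world axes, zero at the start; "wrist_torque": the same for the moment, N m; "grip_width": opening from 0.0 (shut) to 1.0 (fully open).
Only numpy, scipy, OpenCV 4.12 (cv2) and the standard library are available. Lean on these libraries where they do the work, as an engineer would, in place of code of your own. Each camera call takes 0.05 s, during which the arm holds its last target. There are 200 camera calls.

## Working session

There is one attempt and no reset: what is moved stays moved. The work goes in short steps, Python scripts to look and compute and a tool call to move; the robot and the scene stay as the last step left them, time stands still between calls to the robot, and variables do not carry over. Pictures are saved under pics/ and viewed, about 8 in all and at most 12, crops included, and the job is handed in when it is done.

Besides the shell and the picture viewer there is one more tool, called after "Emit:" as name(argument=value, ...), one argument or row to a line, values as JSON. arm_command: Moves the arm, as the interface text tells. Its arguments: {"type":"object","properties":{"rows":{"type":"array"},"grip_force":{"type":"number"}},"required":["rows"]}

```bash
ls && mkdir -p pics
python3 - <<'E'
from station import arm
import cv2,numpy as np
print(arm.state())
for n in("scene","top"):
    c=arm.capture(n); np.savez(f"pics/{n}0.npz",**{k:np.array(v) for k,v in c.items()})
    print(n,c["camera_matrix"],c["R"],c["t"])
    cv2.imwrite(f"pics/{n}0.png",cv2.resize(c["pixels"][:,:,::-1],(800,600),interpolation=cv2.INTER_CUBIC))
E
```

```text
pics
{'time_s': 0.0, 'joint_pos': array([ 1.16276608,  0.53715519, -0.00443961,  1.53885563,  0.0025956 ,
        1.06730924, -0.07121461]), 'joint_velocities': array([-1.37155189e-05, -1.35158474e-03,  1.37045856e-03,  2.76683988e-04,
        1.46157293e-03, -2.21789887e-04,  5.53556977e-04]), 'effort': array([ 7.09334108e-04, -5.70969343e+01,  9.91278067e-01, -2.51599467e+01,
       -5.61949471e-02,  1.80387968e-02,  1.46200896e-04]), 'ee_pos': array([ 0.21771218, -0.61192125,  0.30185291]), 'tcp_rot': array([ 0.12014133, -0.120433  ,  0.69739124, -0.69620931]), 'force': array([ 0.01248067, -0.21393579, -0.38231318]), 'wrist_torque': array([-0.0386846 ,  0.00262556,  0.01813585]), 'grip_width': 0.9976296417200601}
scene [[409.95028396   0.         248.93014423]
 [  0.         409.95028396 188.32007053]
 [  0.           0.           1.        ]] [[-0.82464324  0.56552207 -0.01217842]
 [ 0.38612507  0.5470524  -0.74272545]
 [-0.4133654  -0.61718592 -0.66948532]] [ 0.42623728 -0.09947056  1.39519814]
top [[425.30234661   0.         246.32384406]
 [  0.         425.30234661 190.59700078]
 [  0.           0.           1.        ]] [[-0.01662547 -0.99984575 -0.0056638 ]
 [-0.99724284  0.01699138 -0.07223583]
 [ 0.07232092  0.00444723 -0.9973715 ]] [-0.02843661  0.48972867  1.54682126]
```

View pics/scene0.png

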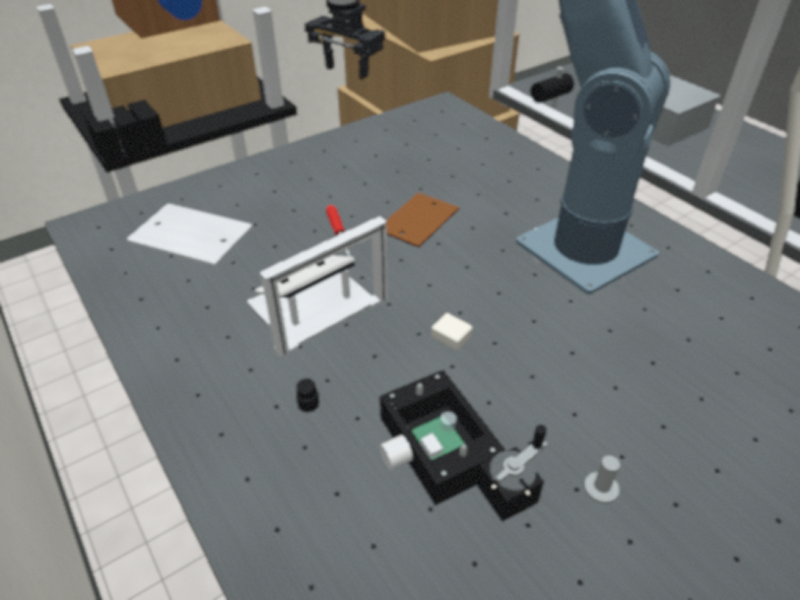

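View pics/top0.png

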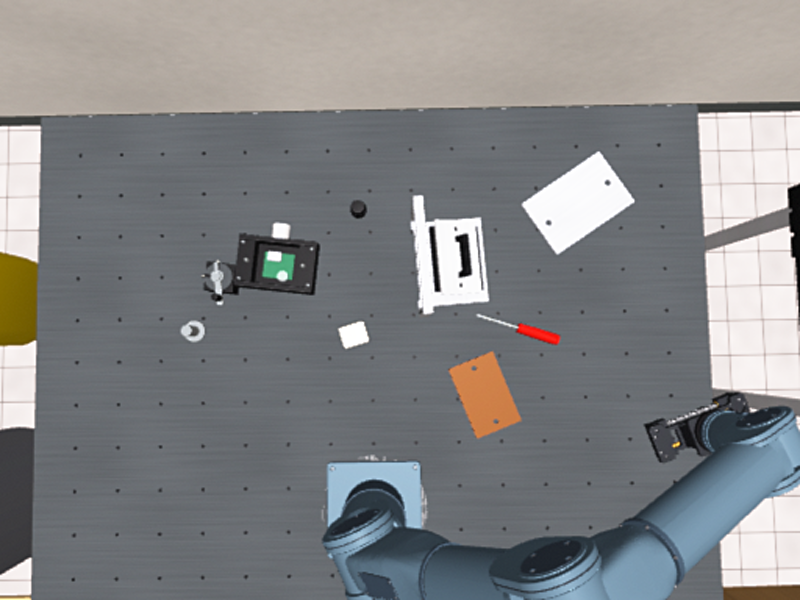

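The scene view shows the cradle with its gantry at about (325,275), the housing at (445,430) and the lever to its right at (520,460). The top view shows the cover's handle at (463,258), the housing centre at (278,265) and the lever knob at (219,297). The white plate at (578,202) and the brown one at (485,393) are decoys. I'll enlarge the two areas next.

Run:
```python
import cv2,numpy as np
p=np.load("pics/top0.npz")["pixels"][:,:,::-1]
a=p[140:200,110:210]; b=p[120:205,255:320]
A=cv2.resize(a,None,fx=4.5,fy=4.5,interpolation=cv2.INTER_CUBIC); B=cv2.resize(b,None,fx=5,fy=5,interpolation=cv2.INTER_CUBIC)
o=np.zeros((430,790,3),np.uint8); o[:A.shape[0],:A.shape[1]]=A; o[:B.shape[0],455:455+B.shape[1]]=B
cv2.imwrite("pics/crop1.png",o)
```

```text
(no output)
```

View pics/crop1.png

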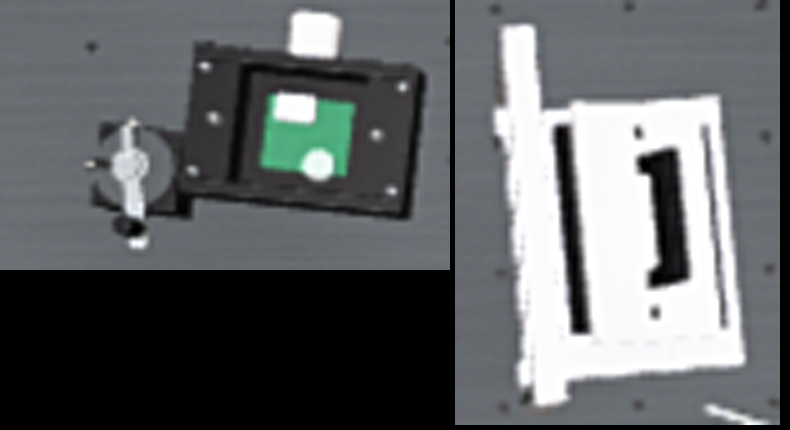

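```bash
cat > h.py <<'E'
import numpy as np
from scipy.spatial.transform import Rotation as Ro
def ray(c,u,v,z):
    K,R,t=c["camera_matrix"],c["R"],c["t"]
    d=R.T@np.linalg.solve(K,[u,v,1]); o=-R.T@t
    return o+d*(z-o[2])/d[2]
def rot(s): q=np.array(s["tcp_rot"]); return Ro.from_quat(q[[1,2,3,0]]).as_matrix()
E
python3 - <<'E'
from h import *
c=np.load("pics/top0.npz"); np.set_printoptions(precision=4,suppress=True)
A=lambda x,y,z:ray(c,110+(x+.5)/4.5-.5,140+(y+.5)/4.5-.5,z)
B=lambda x,y,z:ray(c,255+(x-455+.5)/5-.5,120+(y+.5)/5-.5,z)
p1,p2=A(214,118,.08),A(376,134,.08); seat=(p1+p2)/2; d=p1-p2
yaw=np.arctan2(d[1],d[0]); print("pins",p1,p2,"dist",np.linalg.norm(d),"seat",seat,"y-axis deg",np.degrees(yaw))
ya=d/np.linalg.norm(d); xa=np.array([ya[1],-ya[0],0])
pv=seat-.045*xa+.125*ya
k=lambda q:pv+.05*(np.cos(np.radians(-170)+q)*xa+np.sin(np.radians(-170)+q)*ya)
print("pivot",pv,"img",A(129,163,.085),"knob0",k(0),"img",A(130,228,.121),"knob1.4",k(1.4))
h1,h2=B(638,133,.07),B(655,313,.07); d=h1-h2
print("holes",h1,h2,np.linalg.norm(d),"mid",(h1+h2)/2,"dir deg",np.degrees(np.arctan2(d[1],d[0])))
b=[B(500,25,.19),B(533,25,.19),B(535,405,.19),B(567,400,.19)]; print("beam",*b); d=b[0]-b[2];print(np.linalg.norm(d),np.degrees(np.arctan2(d[1],d[0])))
print("bar R edge",B(679,150,.095),B(691,278,.095))
print("plate corners",B(572,101,.1),B(718,97,.045),B(593,335,.1),B(742,362,.045))
E
```

```text
pins [0.5782 0.2781 0.08  ] [0.5633 0.1503 0.08  ] dist 0.12866750670034213 seat [0.5707 0.2142 0.08  ] y-axis deg 83.34149837421782
pivot [0.5405 0.3436 0.08  ] img [0.5431 0.3439 0.085 ] knob0 [0.4906 0.3407 0.08  ] img [0.4891 0.3337 0.121 ] knob1.4 [0.5349 0.2939 0.08  ]
holes [ 0.642  -0.2002  0.07  ] [ 0.5124 -0.2091  0.07  ] 0.12988061597803738 mid [ 0.5772 -0.2047  0.07  ] dir deg 3.9516525197609926
beam [ 0.6946 -0.0982  0.19  ] [ 0.6942 -0.1201  0.19  ] [ 0.4426 -0.1162  0.19  ] [ 0.4455 -0.1371  0.19  ]
0.2526527015614505 4.068979487866962
bar R edge [ 0.625  -0.2261  0.095 ] [ 0.5343 -0.2322  0.095 ]
plate corners [ 0.6602 -0.1513  0.1   ] [ 0.6719 -0.2617  0.045 ] [ 0.495  -0.1623  0.1   ] [ 0.4781 -0.2738  0.045 ]
```

Emit:
arm_command(
  rows=[
    {"linear": [0, 0, -4], "spin": 0, "jaw": 8.8},
    {"linear": [0, 0, -8], "spin": 0, "jaw": 8.8},
    {"linear": [0, 0, -12], "spin": 0, "jaw": 8.8},
    {"linear": [0, 0, -16], "spin": 0, "jaw": 8.8},
    {"linear": [0, 0, -20], "spin": 0, "jaw": 8.8},
    {"linear": [0, 0, -24], "spin": 0, "jaw": 8.8},
    {"linear": [0, 0, -28], "spin": 0, "jaw": 8.8},
    {"linear": [0, 0, -32], "spin": 0, "jaw": 8.8},
  ],
)

```text
time_s: 0.77
ee_pos: [0.1097, -0.3089, 0.3022]
tcp_rot: [0.12, -0.12, 0.697, -0.697]
force: [0.6, 0.6, 1.1]
grip_width: 1.002
```

Run:
```python
from h import *
from station import arm
s=arm.state(); np.set_printoptions(precision=4,suppress=True)
print(s["time_s"],s["ee_pos"],s["joint_pos"]);print(rot(s))
```

```text
0.7667 [ 0.1097 -0.3089  0.3022] [ 1.1485 -0.0313 -0.0555  2.2991 -0.0021  0.8744 -0.1346]
[[-0.9422 -0.0004  0.3351]
 [-0.3351  0.0006 -0.9422]
 [ 0.0002 -1.     -0.0007]]
```

Emit:
arm_command(
  rows=[
    {"linear": [0, 0, -3], "spin": 0, "jaw": 8.8},
    {"linear": [0, 0, -5], "spin": 0, "jaw": 8.8},
    {"linear": [0, 0, -7], "spin": 0, "jaw": 8.8},
    {"linear": [0, 0, -7], "spin": 0, "jaw": 8.8},
  ],
)

```text
time_s: 1.1
ee_pos: [0.0906, -0.2551, 0.3056]
tcp_rot: [-0.124, 0.12, -0.694, 0.699]
force: [-0.3, 0.7, 0.4]
grip_width: 1.001
```

Run:
```python
from h import *
from station import arm
s=arm.state(); np.set_printoptions(precision=4,suppress=True)
print(s["time_s"],s["ee_pos"],s["joint_pos"]);print(rot(s))
```

```text
1.1 [ 0.0906 -0.2551  0.3056] [ 1.4339 -0.1554 -0.3263  2.3923 -0.0678  0.8897 -0.0711]
[[-0.9407  0.0063  0.3393]
 [-0.3393 -0.0059 -0.9407]
 [-0.0039 -1.      0.0077]]
```

Emit:
arm_command(
  rows=[
    {"linear": [-31.7, 0, 3.4], "spin": -55, "jaw": 8.8},
    {"linear": [-31.7, 0, 3.4], "spin": -55, "jaw": 8.8},
    {"linear": [-31.7, 0, 3.4], "spin": -55, "jaw": 8.8},
    {"linear": [-31.7, 0, 3.4], "spin": -55, "jaw": 8.8},
    {"linear": [-31.7, 0, 3.4], "spin": -55, "jaw": 8.8},
    {"linear": [-31.7, 0, 3.4], "spin": -55, "jaw": 8.8},
    {"linear": [-31.7, 0, 3.4], "spin": -55, "jaw": 8.8},
    {"linear": [-31.7, 0, 3.4], "spin": -55, "jaw": 8.8},
  ],
)

```text
time_s: 1.77
ee_pos: [0.4034, -0.1801, 0.307]
tcp_rot: [-0.432, 0.429, -0.558, 0.564]
force: [-0.7, 0.5, 0.5]
grip_width: 0.994
```

Emit:
arm_command(
  rows=[
    {"linear": [-32.2, 0, -3.5], "spin": -55, "jaw": 8.8},
    {"linear": [-32.2, 0, -3.5], "spin": -55, "jaw": 8.8},
    {"linear": [-32.2, 0, -3.5], "spin": -55, "jaw": 8.8},
    {"linear": [-32.2, 0, -3.5], "spin": -55, "jaw": 8.8},
    {"linear": [-32.2, 0, -3.5], "spin": -55, "jaw": 8.8},
    {"linear": [-32.2, 0, -3.5], "spin": -55, "jaw": 8.8},
    {"linear": [-32.2, 0, -3.5], "spin": -55, "jaw": 8.8},
    {"linear": [-32.2, 0, -3.5], "spin": -55, "jaw": 8.8},
  ],
)

```text
time_s: 2.43
ee_pos: [0.4515, 0.1412, 0.3058]
tcp_rot: [-0.641, 0.641, -0.296, 0.301]
force: [0.4, -1.4, 0.1]
grip_width: 0.999
```

```bash
cat > st.py <<'E'
from h import *
from station import arm
s=arm.state(); np.set_printoptions(precision=4,suppress=True)
R=rot(s); print(s["time_s"],"tcp",s["ee_pos"],"q",s["joint_pos"],"F",s["force"],"T",s["wrist_torque"],"w",s["grip_width"]);print("grasp",s["ee_pos"]+.045*R[:,1]);print(R)
print("tilt deg",np.degrees(np.arccos(-R[2,1])),"z az",np.degrees(np.arctan2(R[1,2],R[0,2])))
E
python3 st.py
```

```text
2.4333 tcp [0.4515 0.1412 0.3058] q [ 0.4358  0.4013 -1.0224  1.9494  0.4121  1.0107 -0.0769] F [ 0.3893 -1.4053  0.1265] T [-0.049  -0.2305  0.0139] w 0.9992616307131418
grasp [0.4517 0.141  0.2608]
[[ 0.6435  0.0065  0.7654]
 [-0.7654 -0.0035  0.6436]
 [ 0.0068 -1.      0.0027]]
tilt deg 0.42086886735003176 z az 40.05899685586787
```

Emit:
arm_command(
  rows=[
    {"linear": [-32.9, 0, -5], "spin": -54, "jaw": 8.8},
    {"linear": [-32.9, 0, -5], "spin": -54, "jaw": 8.8},
    {"linear": [-32.9, 0, -5], "spin": -54, "jaw": 8.8},
    {"linear": [-32.9, 0, -5], "spin": -54, "jaw": 8.8},
    {"linear": [-32.9, 0, -5], "spin": -54, "jaw": 8.8},
    {"linear": [-32.9, 0, -5], "spin": -54, "jaw": 8.8},
    {"linear": [-32.9, 0, -5], "spin": -54, "jaw": 8.8},
    {"linear": [-32.9, 0, -5], "spin": -54, "jaw": 8.8},
  ],
)

```text
time_s: 3.1
ee_pos: [0.2019, 0.3602, 0.3032]
tcp_rot: [-0.705, 0.709, 0.027, -0.022]
force: [0.9, 1.0, 1.0]
grip_width: 0.999
```

```bash
python3 st.py
```

```text
3.1 tcp [0.2019 0.3602 0.3032] q [-0.1183  0.3485 -1.2234  2.0776  0.4056  0.9839  0.0835] F [0.9464 1.0145 0.9736] T [ 0.1011 -0.1558 -0.0188] w 0.9986291430234426
grasp [0.2022 0.36   0.2582]
[[ 0.9976  0.0068 -0.0685]
 [ 0.0686 -0.005   0.9976]
 [ 0.0065 -1.     -0.0054]]
tilt deg 0.4847566878642394 z az 93.93057093533852
```

Emit:
arm_command(
  rows=[
    {"linear": [-22.8, 0, 25.7], "spin": 0, "jaw": 8.8},
    {"linear": [-22.8, 0, 25.7], "spin": 0, "jaw": 8.8},
    {"linear": [-22.8, 0, 25.7], "spin": 0, "jaw": 8.8},
    {"linear": [-22.8, 0, 25.7], "spin": 0, "jaw": 8.8},
    {"linear": [-22.8, 0, 25.7], "spin": 0, "jaw": 8.8},
    {"linear": [-22.8, 0, 25.7], "spin": 0, "jaw": 8.8},
    {"linear": [-22.8, 0, 25.7], "spin": 0, "jaw": 8.8},
    {"linear": [-22.8, 0, 25.7], "spin": 0, "jaw": 8.8},
  ],
)

```text
time_s: 3.77
ee_pos: [-0.0345, 0.5955, 0.3]
tcp_rot: [-0.705, 0.709, 0.025, -0.02]
force: [-0.2, 0.7, 0.6]
grip_width: 0.995
```

```bash
python3 st.py
```

```text
3.7667 tcp [-0.0345  0.5955  0.3   ] q [-1.0268  0.6611 -1.0044  1.6433  0.5989  1.1832 -0.5429] F [-0.2375  0.7103  0.6042] T [ 0.0981 -0.1587  0.0005] w 0.9953905337067324
grasp [-0.0342  0.5953  0.255 ]
[[ 0.998   0.0067 -0.0628]
 [ 0.0628 -0.0056  0.998 ]
 [ 0.0064 -1.     -0.0061]]
tilt deg 0.5040715845913948 z az 93.59952240884007
```

Now I'll push past the outer reach to see how the tilt behaves there.

Emit:
arm_command(
  rows=[
    {"linear": [0, 0, 36], "spin": 0, "jaw": 8.8},
    {"linear": [0, 0, 36], "spin": 0, "jaw": 8.8},
    {"linear": [0, 0, 36], "spin": 0, "jaw": 8.8},
    {"linear": [0, 0, 36], "spin": 0, "jaw": 8.8},
    {"linear": [0, 0, 36], "spin": 0, "jaw": 8.8},
    {"linear": [0, 0, 36], "spin": 0, "jaw": 8.8},
    {"linear": [0, 0, 36], "spin": 0, "jaw": 8.8},
    {"linear": [0, 0, 36], "spin": 0, "jaw": 8.8},
  ],
)

```text
time_s: 4.43
ee_pos: [-0.051, 0.8999, 0.2983]
tcp_rot: [-0.705, 0.709, 0.024, -0.02]
force: [1.1, 2.1, -0.6]
grip_width: 0.998
```

```bash
python3 st.py
```

```text
4.4333 tcp [-0.051   0.8999  0.2983] q [-1.5289  1.1851 -0.7999  0.4148  0.7339  1.6614 -0.1902] F [ 1.0516  2.0882 -0.5877] T [ 0.2579 -0.1123  0.0305] w 0.9981587238808144
grasp [-0.0508  0.8997  0.2533]
[[ 0.9981  0.0053 -0.0618]
 [ 0.0618 -0.0053  0.9981]
 [ 0.0049 -1.     -0.0056]]
tilt deg 0.4260093103411771 z az 93.54367413809517
```

Emit:
arm_command(
  rows=[
    {"linear": [0, 0, 3], "spin": 0, "jaw": 8.8},
    {"linear": [0, 0, 6], "spin": 0, "jaw": 8.8},
    {"linear": [0, 0, 9], "spin": 0, "jaw": 8.8},
    {"linear": [0, 0, 12], "spin": 0, "jaw": 8.8},
    {"linear": [0, 0, 12], "spin": 0, "jaw": 8.8},
    {"linear": [0, 0, 12], "spin": 0, "jaw": 8.8},
  ],
)

```text
time_s: 4.93
ee_pos: [-0.0368, 0.9187, 0.2677]
tcp_rot: [-0.698, 0.716, 0.014, -0.015]
force: [0.3, 0.4, -0.9]
grip_width: 1.001
```

```bash
python3 st.py
```

```text
4.9333 tcp [-0.0368  0.9187  0.2677] q [-1.6962  1.2629  0.3073  0.2646 -0.2943  1.6515 -0.0056] F [ 0.2758  0.4487 -0.941 ] T [ 0.1135 -0.1909  0.021 ] w 1.0009531860892484
grasp [-0.0368  0.9175  0.2228]
[[ 0.9992 -0.0002 -0.0406]
 [ 0.0406 -0.0257  0.9988]
 [-0.0012 -0.9997 -0.0256]]
tilt deg 1.4711317500223065 z az 92.32617993534438
```

Emit:
arm_command(
  rows=[
    {"linear": [0, -34, -8], "spin": 0, "jaw": 8.8},
    {"linear": [0, -34, -8], "spin": 0, "jaw": 8.8},
    {"linear": [0, -34, -8], "spin": 0, "jaw": 8.8},
    {"linear": [0, -34, -8], "spin": 0, "jaw": 8.8},
    {"linear": [0, -34, -8], "spin": 0, "jaw": 8.8},
    {"linear": [0, -34, -8], "spin": 0, "jaw": 8.8},
    {"linear": [0, -34, -8], "spin": 0, "jaw": 8.8},
    {"linear": [0, -34, -8], "spin": 0, "jaw": 8.8},
  ],
)

```text
time_s: 5.6
ee_pos: [-0.0278, 0.843, 0.5093]
tcp_rot: [-0.706, 0.708, 0.014, -0.009]
force: [-0.4, 0.5, -1.6]
grip_width: 0.998
```

```bash
python3 st.py
```

```text
5.6 tcp [-0.0278  0.843   0.5093] q [-1.6931  0.9964  0.2696  0.248  -0.2315  1.9074 -0.018 ] F [-0.4147  0.4879 -1.6299] T [ 0.1135 -0.1562 -0.0067] w 0.9983991660278477
grasp [-0.0275  0.843   0.4643]
[[ 0.9994  0.0072 -0.0325]
 [ 0.0325 -0.002   0.9995]
 [ 0.0072 -1.     -0.0022]]
tilt deg 0.4291335817464345 z az 91.86378926058423
```

Emit:
arm_command(
  rows=[
    {"linear": [0, -34, 0], "spin": 0, "jaw": 8.8},
    {"linear": [0, -34, 0], "spin": 0, "jaw": 8.8},
    {"linear": [0, -34, 0], "spin": 0, "jaw": 8.8},
    {"linear": [0, -34, 0], "spin": 0, "jaw": 8.8},
    {"linear": [0, -34, 0], "spin": 0, "jaw": 8.8},
    {"linear": [0, -34, 0], "spin": 0, "jaw": 8.8},
    {"linear": [0, -34, 0], "spin": 0, "jaw": 8.8},
    {"linear": [0, -34, 0], "spin": 0, "jaw": 8.8},
  ],
)

```text
time_s: 6.27
ee_pos: [-0.06, 0.7582, 0.7578]
tcp_rot: [0.81, -0.586, -0.02, 0.023]
force: [0.7, -0.1, 0.3]
grip_width: 0.999
```

```bash
python3 st.py
```

```text
6.2667 tcp [-0.06    0.7582  0.7578] q [-1.8208  0.7214  0.7407  0.2444 -0.5981  1.909   0.0181] F [ 0.6574 -0.076   0.3382] T [-0.2289 -0.2069  0.0033] w 0.9990776523715311
grasp [-0.0606  0.7723  0.7151]
[[ 0.9982 -0.0136 -0.0584]
 [ 0.0597  0.3129  0.9479]
 [ 0.0053 -0.9497  0.3131]]
tilt deg 18.25113861712307 z az 93.52451817277125
```

Emit:
arm_command(
  rows=[
    {"linear": [0, -16, 4], "spin": 0, "jaw": 8.8},
    {"linear": [0, -16, 4], "spin": 0, "jaw": 8.8},
    {"linear": [0, -16, 4], "spin": 0, "jaw": 8.8},
    {"linear": [0, -16, 4], "spin": 0, "jaw": 8.8},
  ],
)

```text
time_s: 6.6
ee_pos: [-0.0577, 0.7255, 0.8052]
tcp_rot: [0.825, -0.564, -0.018, 0.027]
force: [-1.0, -0.5, 0.8]
grip_width: 1.003
```

```bash
python3 st.py
```

```text
6.6 tcp [-0.0577  0.7255  0.8052] q [-1.7667  0.6242  0.2665  0.2443 -0.1882  1.9089 -0.0391] F [-0.9981 -0.4979  0.772 ] T [-0.2661 -0.1412  0.0414] w 1.0031689040712737
grasp [-0.0589  0.7418  0.7633]
[[ 0.9979 -0.0255 -0.0599]
 [ 0.0651  0.3618  0.93  ]
 [-0.002  -0.9319  0.3627]]
tilt deg 21.26356055648691 z az 93.68406254665544
```

Emit:
arm_command(
  rows=[
    {"linear": [0, -30, 8], "spin": 0, "jaw": 8.8},
    {"linear": [0, -30, 8], "spin": 0, "jaw": 8.8},
    {"linear": [0, -30, 8], "spin": 0, "jaw": 8.8},
    {"linear": [0, -30, 8], "spin": 0, "jaw": 8.8},
    {"linear": [0, -30, 8], "spin": 0, "jaw": 8.8},
    {"linear": [0, -30, 8], "spin": 0, "jaw": 8.8},
  ],
)

```text
time_s: 7.1
ee_pos: [-0.074, 0.6397, 0.9269]
tcp_rot: [0.875, -0.482, -0.019, 0.032]
force: [-0.4, -0.3, -0.3]
grip_width: 1.0
```

```bash
python3 st.py
```

```text
7.1 tcp [-0.074   0.6397  0.9269] q [-1.9483  0.4939  0.9286  0.2472 -0.666   1.9084  0.0142] F [-0.3709 -0.3442 -0.3075] T [-0.4178 -0.1964  0.0055] w 0.9998924332428762
grasp [-0.0756  0.6637  0.8889]
[[ 0.9972 -0.0372 -0.0642]
 [ 0.0741  0.5332  0.8427]
 [ 0.0028 -0.8452  0.5345]]
tilt deg 32.310273711266795 z az 94.35505734491419
```

```bash
cat > go.py <<'E'
# usage: go.py x y z [g] -> tool shift (cm) bringing TCP (or grasp point, g) there
import sys; from h import *
from station import arm
s=arm.state(); R=rot(s); p=np.array(s["ee_pos"])
if "g" in sys.argv: p=p+.045*R[:,1]
print(np.round(100*R.T@(np.array(sys.argv[1:4],float)-p),2))
E
python3 go.py .1 .55 .65; python3 go.py .35 .4 .6; python3 go.py .5 -.05 .5
```

```text
[ 16.61  17.98 -23.47]
[ 40.41  13.28 -40.39]
[ 52.    -2.83 -84.62]
```

Emit:
arm_command(
  rows=[
    {"linear": [16.6, 18, -23.5], "spin": 0, "jaw": 8.8},
    {"linear": [16.6, 18, -23.5], "spin": 0, "jaw": 8.8},
    {"linear": [16.6, 18, -23.5], "spin": 0, "jaw": 8.8},
    {"linear": [16.6, 18, -23.5], "spin": 0, "jaw": 8.8},
    {"linear": [16.6, 18, -23.5], "spin": 0, "jaw": 8.8},
    {"linear": [16.6, 18, -23.5], "spin": 0, "jaw": 8.8},
    {"linear": [16.6, 18, -23.5], "spin": 0, "jaw": 8.8},
    {"linear": [16.6, 18, -23.5], "spin": 0, "jaw": 8.8},
  ],
)

```text
time_s: 7.77
ee_pos: [0.0704, 0.5642, 0.6974]
tcp_rot: [0.876, -0.482, -0.018, 0.033]
force: [0.4, 0.3, -0.8]
grip_width: 1.002
```

```bash
python3 st.py;python3 go.py .35 .4 .55; python3 go.py .5 -.05 .45
```

```text
7.7667 tcp [0.0704 0.5642 0.6974] q [-2.6593 -0.166   1.0148  1.4831  0.1302  1.1803  0.0223] F [ 0.4468  0.2541 -0.7572] T [-0.4095 -0.2066 -0.071 ] w 1.0015078616506339
grasp [0.0685 0.5882 0.6594]
[[ 0.9971 -0.0412 -0.0638]
 [ 0.076   0.5337  0.8422]
 [-0.0007 -0.8447  0.5353]]
tilt deg 32.36407955337773 z az 94.33407619266299
[ 26.64   2.53 -23.5 ]
[ 38.18 -13.66 -67.71]
```

Emit:
arm_command(
  rows=[
    {"linear": [26.6, 2.5, -23.5], "spin": 0, "jaw": 8.8},
    {"linear": [26.6, 2.5, -23.5], "spin": 0, "jaw": 8.8},
    {"linear": [26.6, 2.5, -23.5], "spin": 0, "jaw": 8.8},
    {"linear": [26.6, 2.5, -23.5], "spin": 0, "jaw": 8.8},
    {"linear": [26.6, 2.5, -23.5], "spin": 0, "jaw": 8.8},
    {"linear": [26.6, 2.5, -23.5], "spin": 0, "jaw": 8.8},
  ],
)

```text
time_s: 8.27
ee_pos: [0.2684, 0.4476, 0.5956]
tcp_rot: [0.876, -0.481, -0.016, 0.032]
force: [0.7, 0.6, -0.2]
grip_width: 1.0
```

```bash
python3 st.py;python3 go.py .5 .2 .5; python3 go.py .5 -.05 .45
```

```text
8.2667 tcp [0.2684 0.4476 0.5956] q [-2.2952 -0.3594  1.0339  1.7514  0.0883  1.0529  0.412 ] F [ 0.7449  0.5708 -0.1967] T [-0.4261 -0.2175  0.0007] w 0.9997785052906338
grasp [0.2665 0.4716 0.5576]
[[ 0.9974 -0.0408 -0.06  ]
 [ 0.0726  0.5351  0.8416]
 [-0.0023 -0.8438  0.5367]]
tilt deg 32.458134831974796 z az 94.07877695469148
[ 21.33  -6.13 -27.36]
[ 19.53 -15.29 -51.08]
```

```bash
python3 go.py .52 .28 .42
```

```text
[ 23.92   4.82 -25.04]
```

Emit:
arm_command(
  rows=[
    {"linear": [24, 4.8, -25], "spin": 0, "jaw": 8.8},
    {"linear": [24, 4.8, -25], "spin": 0, "jaw": 8.8},
    {"linear": [24, 4.8, -25], "spin": 0, "jaw": 8.8},
    {"linear": [24, 4.8, -25], "spin": 0, "jaw": 8.8},
    {"linear": [24, 4.8, -25], "spin": 0, "jaw": 8.8},
    {"linear": [24, 4.8, -25], "spin": 0, "jaw": 8.8},
    {"linear": [24, 4.8, -25], "spin": 0, "jaw": 8.8},
    {"linear": [24, 4.8, -25], "spin": 0, "jaw": 8.8},
  ],
)

```text
time_s: 8.93
ee_pos: [0.4006, 0.2771, 0.4807]
tcp_rot: [0.876, -0.48, -0.024, 0.02]
force: [0.0, -0.1, -0.0]
grip_width: 0.995
```

```bash
python3 st.py;python3 go.py .58 -.05 .4; python3 go.py .583 -.294 .4
```

```text
8.9333 tcp [0.4006 0.2771 0.4807] q [-1.9495 -0.3733  1.2596  1.9504 -0.1179  0.9631  1.0394] F [ 0.0496 -0.052  -0.0373] T [-0.4621 -0.164   0.0416] w 0.9949931385035219
grasp [0.4    0.3013 0.4428]
[[ 0.998  -0.012  -0.0621]
 [ 0.0588  0.5376  0.8411]
 [ 0.0233 -0.8431  0.5373]]
tilt deg 32.53166115414496 z az 94.22297574429042
[ 15.79 -11.   -32.96]
[ 14.66 -24.12 -53.51]
```

```bash
python3 go.py .6 .4 .38
```

```text
[20.39 14.86  3.69]
```

Emit:
arm_command(
  rows=[
    {"linear": [20, 15, 3.7], "spin": 0, "jaw": 8.8},
    {"linear": [20, 15, 3.7], "spin": 0, "jaw": 8.8},
    {"linear": [20, 15, 3.7], "spin": 0, "jaw": 8.8},
    {"linear": [20, 15, 3.7], "spin": 0, "jaw": 8.8},
    {"linear": [20, 15, 3.7], "spin": 0, "jaw": 8.8},
    {"linear": [20, 15, 3.7], "spin": 0, "jaw": 8.8},
    {"linear": [20, 15, 3.7], "spin": 0, "jaw": 8.8},
  ],
)

```text
time_s: 9.52
ee_pos: [0.3931, 0.3089, 0.473]
tcp_rot: [0.877, -0.48, -0.033, 0.007]
force: [-0.4, -0.1, 1.2]
grip_width: 0.997
```

```bash
python3 st.py;python3 go.py .72 .15 .38;python3 go.py .72 -.15 .38
```

```text
9.5167 tcp [0.3931 0.3089 0.473 ] q [-2.0269 -0.3729  1.2596  1.9705 -0.0675  0.8841  0.9478] F [-0.3975 -0.0875  1.171 ] T [-0.4941 -0.1522 -0.0018] w 0.9965535411682107
grasp [0.394  0.3332 0.4351]
[[ 0.9977  0.0185 -0.0648]
 [ 0.0446  0.5393  0.8409]
 [ 0.0505 -0.8419  0.5372]]
tilt deg 32.65711216094086 z az 94.40793534738388
[ 31.43  -0.14 -20.47]
[ 30.1  -16.32 -45.7 ]
```

```bash
cat > kin.py <<'E'
from h import *
from scipy.optimize import least_squares
import itertools
D=[ # q, tcp, quat
([1.16276608,.53715519,-.00443961,1.53885563,.0025956,1.06730924,-.07121461],[.21771,-.61192,.30185],[.12014,-.12043,.69739,-.69621]),
([1.1485,-.0313,-.0555,2.2991,-.0021,.8744,-.1346],[.1097,-.3089,.3022],[.12,-.12,.697,-.697]),
([1.4339,-.1554,-.3263,2.3923,-.0678,.8897,-.0711],[.0906,-.2551,.3056],[-.124,.12,-.694,.699]),
([.4358,.4013,-1.0224,1.9494,.4121,1.0107,-.0769],[.4515,.1412,.3058],[-.641,.641,-.296,.301]),
([-.1183,.3485,-1.2234,2.0776,.4056,.9839,.0835],[.2019,.3602,.3032],[-.705,.709,.027,-.022]),
([-1.0268,.6611,-1.0044,1.6433,.5989,1.1832,-.5429],[-.0345,.5955,.3],[-.705,.709,.025,-.02]),
([-1.5289,1.1851,-.7999,.4148,.7339,1.6614,-.1902],[-.051,.8999,.2983],[-.705,.709,.024,-.02]),
([-1.6962,1.2629,.3073,.2646,-.2943,1.6515,-.0056],[-.0368,.9187,.2677],[-.698,.716,.014,-.015]),
([-1.8208,.7214,.7407,.2444,-.5981,1.909,.0181],[-.06,.7582,.7578],[.81,-.586,-.02,.023]),
([-1.9483,.4939,.9286,.2472,-.666,1.9084,.0142],[-.074,.6397,.9269],[.875,-.482,-.019,.032]),
([-2.6593,-.166,1.0148,1.4831,.1302,1.1803,.0223],[.0704,.5642,.6974],[.876,-.482,-.018,.033]),
([-2.2952,-.3594,1.0339,1.7514,.0883,1.0529,.412],[.2684,.4476,.5956],[.876,-.481,-.016,.032]),
([-1.9495,-.3733,1.2596,1.9504,-.1179,.9631,1.0394],[.4006,.2771,.4807],[.876,-.48,-.024,.02]),
([-2.0269,-.3729,1.2596,1.9705,-.0675,.8841,.9478],[.3931,.3089,.473],[.877,-.48,-.033,.007])]
LO=np.array([-2.7,-.37,-1.27,.24,-1.31,.19,-2.76]);HI=np.array([2.7,2.16,1.26,2.4,4.45,1.91,2.76])
def fk(q,P,S):
    h,x1,a,e1,e2,b,e3,c,o7=P
    rz=lambda t:Ro.from_euler('z',t).as_matrix(); ry=lambda t:Ro.from_euler('y',t).as_matrix()
    R=rz(-q[0]); p=np.array([0,0,h])+R@[x1,0,0]
    R=R@ry(q[1]); R=R@rz(S[0]*q[2]); p=p+R@[e1,0,a]
    R=R@ry(q[3]); R=R@rz(S[1]*q[4]); p=p+R@[e2,0,b]
    R=R@ry(q[5]); R=R@rz(S[2]*q[6]+o7); p=p+R@[e3*np.cos(o7+S[2]*q[6]),-e3*np.sin(o7+S[2]*q[6]),c]
    return p,R   # R z-axis = tool axis
# tool: y along axis; columns (x,y,z)_tool = R @ M
M=np.array([[0,0,1.],[1,0,0],[0,1,0]])
def res(P,S):
    o=[]
    for q,p,w in D:
        pp,R=fk(q,P,S); Rt=Ro.from_quat(np.array(w)[[1,2,3,0]]).as_matrix()
        o+=list(pp-p)+list(.3*((R@M)-Rt).ravel())
    return np.array(o)
if __name__=="__main__":
    best=None
    for S in itertools.product([1,-1],repeat=3):
        for o in (0,1.57,3.14,-1.57):
            r=least_squares(res,[.3,0,.42,0,0,.4,0,.2,o],args=(S,))
            if best is None or r.cost<best[0]: best=(r.cost,S,r.x)
    print(best[0],best[1],best[2].round(4)); print(np.abs(res(best[2],best[1]).reshape(-1,12)).max(0).round(4))
    np.savez("kin.npz",P=best[2],S=best[1])
E
python3 kin.py
```

```text
0.00938166269676915 (-1, -1, -1) [ 0.3553 -0.0126  0.5603  0.0289 -0.0377  0.4982  0.0973  0.3256 -3.1416]
[0.0455 0.0379 0.0268 0.0001 0.0003 0.0004 0.0003 0.0002 0.0001 0.0002
 0.0001 0.0002]
```

```bash
cat > kin2.py <<'E'
from kin import *
rz=lambda t:Ro.from_euler('z',t).as_matrix(); ry=lambda t:Ro.from_euler('y',t).as_matrix()
def frames(q):
    R=[np.eye(3)]
    for f,a in zip((rz,ry,rz,ry,rz,ry,rz),(-q[0],q[1],-q[2],q[3],-q[4],q[5],-q[6]+np.pi)): R.append(R[-1]@f(a))
    return R
# constant vectors in frames 1..7 (+base height)
A=np.array([np.hstack(frames(q)) for q,_,_ in D]).reshape(-1,24); b=np.array([p for _,p,_ in D]).ravel()
lam=3e-4; V=np.linalg.solve(A.T@A+lam*1e-2*np.eye(24),A.T@b)
def FK(q):
    F=frames(q); return np.hstack(F)@V, F[-1]@M
if __name__=="__main__":
    np.set_printoptions(precision=4,suppress=True); print(V.reshape(8,3)); print(np.abs(A@V-b).reshape(-1,3).max(1))
E
python3 kin2.py
```

```text
[[ 0.      0.      0.1743]
 [-0.     -0.0122  0.1743]
 [ 0.0001 -0.0122  0.2522]
 [-0.0002 -0.0101  0.2522]
 [ 0.0001 -0.0101  0.223 ]
 [-0.0002 -0.0002  0.223 ]
 [-0.0002 -0.0002  0.1322]
 [-0.      0.      0.1322]]
[0.     0.     0.     0.     0.     0.0001 0.     0.     0.     0.
 0.     0.     0.     0.    ]
```

```bash
cat > sim.py <<'E'
from kin2 import *
SP=np.array([2.39,2.39]+[3.14]*5)*.7/12
LO2=LO+.0; HI2=HI-.0
def jac(q):
    p,R=FK(q); J=np.zeros((6,7)); e=1e-6
    for i in range(7):
        d=q.copy(); d[i]+=e; p2,R2=FK(d); J[:3,i]=(p2-p)/e; J[3:,i]=Ro.from_matrix(R2@R.T).as_rotvec()/e
    return p,R,J
def ik(q,pt,Rt,w=.3,lam=.02,n=30):
    q=q.copy()
    for _ in range(n):
        p,R,J=jac(q); e=np.r_[pt-p,w*Ro.from_matrix(Rt@R.T).as_rotvec()]
        if np.abs(e).max()<1e-5: break
        J[3:]*=w; q=np.clip(q+J.T@np.linalg.solve(J@J.T+lam**2*np.eye(6),e),LO2,HI2)
    return q
def call(q,rows,**k):
    p0,R0=FK(q); cp,cR=p0,R0
    for lin,spin in rows:
        pt=p0+R0@np.array(lin)/100; Rt=R0@Ro.from_euler('y',spin,degrees=True).as_matrix()
        d=pt-cp; l=np.linalg.norm(d); cp=cp+d*min(1,.0417/max(l,1e-9))
        rv=Ro.from_matrix(Rt@cR.T).as_rotvec(); a=np.linalg.norm(rv); cR=Ro.from_rotvec(rv*min(1,np.radians(7.16)/max(a,1e-9))).as_matrix()@cR
        qn=ik(q,cp,cR,**k); s=np.max(np.abs(qn-q)/SP); q=q+(qn-q)/max(1,s)
        if k.get("ref",1): cp,cR=FK(q)
    return q
H=[(0,1,[([0,0,-4*i],0) for i in range(1,9)]),(1,2,[([0,0,z],0) for z in(-3,-5,-7,-7)]),
(3,4,[([-32.9,0,-5],-54)]*8),(4,5,[([-22.8,0,25.7],0)]*8),(5,6,[([0,0,36],0)]*8),(6,7,[([0,0,z],0) for z in(3,6,9,12,12,12)]),
(9,10,[([16.6,18,-23.5],0)]*8),(10,11,[([26.6,2.5,-23.5],0)]*6),(11,12,[([24,4.8,-25],0)]*8),(12,13,[([20,15,3.7],0)]*7)]
if __name__=="__main__":
    np.set_printoptions(precision=3,suppress=True)
    for lam in (.005,.05):
        for a,b,r in H:
            q=call(np.array(D[a][0]),r,lam=lam,n=10); print(lam,a,b,q-np.array(D[b][0]),(FK(q)[0]-D[b][1]))
E
python3 sim.py
```

```text
0.005 0 1 [-0.     0.004  0.    -0.004 -0.     0.001  0.   ] [ 0.001 -0.002  0.   ]
0.005 1 2 [-0.279 -0.029  0.238  0.008  0.047  0.009 -0.077] [ 0.003 -0.001  0.007]
0.005 3 4 [ 0.028  0.025 -0.045 -0.001  0.031  0.013 -0.029] [-0.     0.001  0.   ]
0.005 4 5 [-0.    -0.003 -0.002  0.004 -0.001 -0.002  0.002] [-0.002 -0.002  0.   ]
0.005 5 6 [-0.004  0.003 -0.008  0.004  0.009  0.006  0.001] [-0.005 -0.002 -0.003]
0.005 6 7 [ 0.013  0.095 -0.938 -0.025  0.917  0.023 -0.127] [-0.082 -0.011 -0.079]
0.005 9 10 [-0.025 -0.001  0.017 -0.005  0.011  0.004 -0.009] [-0.001  0.001  0.001]
0.005 10 11 [-0.05  -0.011  0.006  0.008  0.049 -0.005 -0.05 ] [-0.009  0.007 -0.005]
0.005 11 12 [-0.337  0.003  0.    -0.068  0.11  -0.04  -0.275] [-0.067  0.128  0.028]
0.005 12 13 [-0.46   0.071  0.    -0.099  0.052 -0.055 -0.289] [-0.143  0.184  0.047]
0.05 0 1 [ 0.     0.004 -0.    -0.004 -0.     0.001  0.001] [ 0.001 -0.002  0.   ]
0.05 1 2 [-0.279 -0.029  0.239  0.008  0.047  0.009 -0.077] [ 0.003 -0.001  0.007]
0.05 3 4 [ 0.026  0.024 -0.043 -0.001  0.029  0.012 -0.027] [-0.     0.001  0.   ]
0.05 4 5 [-0.    -0.003 -0.002  0.004 -0.001 -0.002  0.002] [-0.002 -0.002  0.   ]
0.05 5 6 [-0.002  0.001 -0.01   0.004  0.011  0.003 -0.001] [-0.004 -0.001 -0.001]
0.05 6 7 [ 0.011  0.099 -0.949 -0.025  0.931  0.034 -0.11 ] [-0.083 -0.015 -0.082]
0.05 9 10 [ 0.048  0.02  -0.027 -0.004 -0.027 -0.002  0.019] [-0.     0.001  0.001]
0.05 10 11 [-0.052 -0.011  0.007  0.008  0.05  -0.004 -0.051] [-0.009  0.007 -0.005]
0.05 11 12 [-0.323  0.003  0.    -0.065  0.105 -0.041 -0.262] [-0.063  0.123  0.027]
0.05 12 13 [-0.259  0.282  0.    -0.075 -0.29  -0.05  -0.012] [-0.131  0.178  0.026]
```

```bash
cat > plan.py <<'E'
from sim import *
import sim
np.set_printoptions(precision=2,suppress=True)
rng=np.random.default_rng(0)
q0=np.array(D[13][0]); R0=FK(q0)[1]
y=R0[:,1]; G=np.array([.578,-.2167,.091]); tg=G-.045*y; pre=tg-.1*y
def margin(q): return np.min(np.minimum(q-LO,HI-q))
S=[]
for i in range(150):
    q=ik(rng.uniform(LO,HI),tg,R0,n=40)
    if np.linalg.norm(FK(q)[0]-tg)<1e-3 and margin(q)>.02: S.append(q)
S=np.array(S); print(len(S)); print(S[np.argsort(S[:,2])][::max(1,len(S)//12)])
sim.LO2=LO-9; sim.HI2=HI+9
def path(q,wps):
    tr=[]
    for w in wps:
        while True:
            p,_=FK(q); d=w-p; l=np.linalg.norm(d)
            q=ik(q,p+d*min(1,.04/max(l,1e-9)),R0,lam=.005,n=4); tr.append(q)
            if l<=.04: break
    return np.array(tr)
out=[]
for i in range(250):
    n=rng.integers(1,4); a=np.sort(rng.uniform(-.9,1.7,n))[::-1]; r=rng.uniform(.4,.85,n); z=rng.uniform(.3,.8,n)
    w=[np.array([r[k]*np.cos(a[k]),r[k]*np.sin(a[k]),z[k]]) for k in range(n)]+[pre,tg]
    tr=path(q0,w); m=np.min(np.minimum(tr-LO,HI-tr),1); out.append((m[3:].min(),m[:3].min(),len(tr),w,tr))
out.sort(key=lambda o:-o[0])
for o in out[:4]: print(o[0],o[1],o[2],*o[3]); print(o[4][[2,len(o[4])//2,-1]])
E
time python3 plan.py
```

```text
Still running in the background as job /tmp/bash_jobs.1000/f4f81a21f944 (pid 1272). You'll get a notice when it ends.
```

```bash
kill -- -$(cat /tmp/bash_jobs.1000/f4f81a21f944/pid); cat /tmp/bash_jobs.1000/f4f81a21f944/stdout | tail -5
cat > fast.py <<'E'
import numpy as np, kin2
from kin2 import LO,HI,M,D
VV=kin2.V.reshape(8,3); SG=np.array([-1,1,-1,1,-1,1,-1.]); OF=np.array([0,0,0,0,0,0,np.pi])
def fj(q):
    a=SG*q+OF; c,s=np.cos(a),np.sin(a); R=np.eye(3); F=[R]; ax=[]
    for i in range(7):
        ax.append(SG[i]*R[:,2 if i%2==0 else 1])
        T=np.array([[c[i],-s[i],0],[s[i],c[i],0],[0,0,1]]) if i%2==0 else np.array([[c[i],0,s[i]],[0,1,0],[-s[i],0,c[i]]])
        R=R@T; F.append(R)
    g=np.array([F[k]@VV[k] for k in range(8)]); tail=np.cumsum(g[::-1],0)[::-1]
    ax=np.array(ax); J=np.vstack([np.cross(ax,tail[1:]).T,ax.T]); return tail[0],F[-1]@M,J
def rerr(Rt,R): # rotation vector (small-angle form) of Rt R^T
    E=Rt@R.T; v=.5*np.array([E[2,1]-E[1,2],E[0,2]-E[2,0],E[1,0]-E[0,1]]); s=np.linalg.norm(v)
    a=np.arctan2(s,(np.trace(E)-1)/2); return v*(a/s if s>1e-9 else 1)
def ik(q,pt,Rt,w=.3,lam=.005,n=30,lo=LO,hi=HI):
    for _ in range(n):
        p,R,J=fj(q); e=np.r_[pt-p,w*rerr(Rt,R)]
        if np.abs(e).max()<1e-5: break
        J[3:]*=w; q=np.clip(q+J.T@np.linalg.solve(J@J.T+lam**2*np.eye(6),e),lo,hi)
    return q
E
cat > plan.py <<'E'
from fast import *; import time
np.set_printoptions(precision=2,suppress=True); t0=time.time()
rng=np.random.default_rng(0)
q0=np.array(D[13][0]); R0=fj(q0)[1]
y=R0[:,1]; G=np.array([.578,-.2167,.091]); tg=G-.045*y; pre=tg-.1*y
margin=lambda q: np.min(np.minimum(q-LO,HI-q))
S=[]
for i in range(120):
    q=ik(rng.uniform(LO,HI),tg,R0,lam=.02)
    p,R,_=fj(q)
    if np.linalg.norm(p-tg)<1e-3 and np.linalg.norm(rerr(R0,R))<.01 and margin(q)>.02: S.append(q)
S=np.array(S); print(len(S)); 
if len(S): print(S[np.argsort(S[:,2])][::max(1,len(S)//12)])
def path(q,wps):
    tr=[]
    for w in wps:
        p=fj(q)[0]; n=int(np.ceil(np.linalg.norm(w-p)/.04))
        for k in range(1,n+1): q=ik(q,p+(w-p)*k/n,R0,n=3,lo=LO-9,hi=HI+9); tr.append(q)
    return np.array(tr)
out=[]
while time.time()-t0<60:
    n=rng.integers(1,4); a=np.sort(rng.uniform(-.9,1.7,n))[::-1]; r=rng.uniform(.4,.85,n); z=rng.uniform(.3,.8,n)
    w=[np.array([r[k]*np.cos(a[k]),r[k]*np.sin(a[k]),z[k]]) for k in range(n)]+[pre,tg]
    tr=path(q0,w); m=np.min(np.minimum(tr-LO,HI-tr),1); out.append((m[4:].min(),m[:4].min(),len(tr),w,tr))
out.sort(key=lambda o:-o[0]); print(len(out))
for o in out[:4]: print(o[0],o[1],o[2],*o[3]); print(o[4][[2,len(o[4])//2,-1]])
E
timeout 120 python3 plan.py
```

```text
41
[[ 1.18  1.26 -1.21  1.48  0.61  1.19  1.65]
 [ 1.17  1.22 -1.16  1.48  0.55  1.17  1.69]
 [ 1.12  1.14 -1.04  1.49  0.41  1.12  1.78]
 [ 1.11  1.13 -1.01  1.49  0.38  1.11  1.81]
 [ 1.08  1.1  -0.96  1.49  0.33  1.09  1.85]
 [ 1.01  1.03 -0.81  1.49  0.17  1.06  1.96]
 [ 0.98  1.   -0.75  1.5   0.1   1.05  2.01]
 [ 0.96  0.99 -0.72  1.5   0.07  1.05  2.03]
 [ 0.83  0.92 -0.48  1.51 -0.16  1.04  2.2 ]
 [ 0.77  0.9  -0.38  1.51 -0.25  1.05  2.27]
 [ 0.68  0.88 -0.24  1.52 -0.37  1.06  2.36]
 [ 0.61  0.87 -0.13  1.52 -0.46  1.09  2.43]
 [ 0.34  0.88  0.29  1.54 -0.77  1.2   2.65]
 [ 0.24  0.91  0.45  1.55 -0.88  1.27  2.73]]
1302
-0.014159117504180418 0.027916062691886512 55 [0.07 0.57 0.6 ] [0.37 0.73 0.53] [0.68 0.2  0.52] [ 0.58 -0.29  0.21] [ 0.58 -0.24  0.13]
[[-1.9  -0.3   0.93  1.98 -0.09  0.86  0.74]
 [-1.08  0.38  0.56  1.42 -0.73  1.13  1.27]
 [ 0.17  0.95  0.56  1.55 -0.96  1.32  2.77]]
-0.024659907095369804 -0.016505303569915974 57 [-0.03  0.45  0.72] [0.4  0.72 0.52] [ 0.58 -0.29  0.21] [ 0.58 -0.24  0.13]
[[-1.76 -0.38  0.77  1.99 -0.05  0.94  0.69]
 [-1.18  0.44  0.34  1.36 -0.58  0.96  0.97]
 [ 0.2   0.93  0.51  1.55 -0.92  1.3   2.75]]
-0.02609925212049502 0.006268880092191231 54 [0.01 0.47 0.63] [0.25 0.68 0.55] [0.65 0.03 0.41] [ 0.58 -0.29  0.21] [ 0.58 -0.24  0.13]
[[-1.79 -0.36  0.81  2.01 -0.06  0.9   0.7 ]
 [-1.17  0.12  0.43  1.75 -0.56  0.94  1.14]
 [ 0.16  0.95  0.59  1.55 -0.98  1.34  2.79]]
-0.026196572011482733 0.021954922588769243 66 [-0.07  0.55  0.47] [0.45 0.67 0.76] [ 0.64 -0.34  0.46] [ 0.58 -0.29  0.21] [ 0.58 -0.24  0.13]
[[-1.86 -0.32  0.86  2.09 -0.08  0.78  0.72]
 [-0.98  0.33  0.45  1.04 -0.6   1.46  1.02]
 [ 0.16  0.95  0.58  1.55 -0.97  1.33  2.78]]
```

```bash
cat > chain.py <<'E'
# chain.py "x,y,z;x,y,z;..." totalspin step [g]: calls (tool cm at each call start) along TCP waypoints
import sys; from h import *
from station import arm
s=arm.state(); R=rot(s); p=np.array(s["ee_pos"]); W=[np.array(list(map(float,w.split(",")))) for w in sys.argv[1].split(";")]
tot=float(sys.argv[2]); step=float(sys.argv[3]); T=[]
for w in W:
    n=int(np.ceil(np.linalg.norm(w-p)/step)); T+=[(p+(w-p)*k/n) for k in range(1,n+1)]; p=w
p=np.array(s["ee_pos"])
for t in T:
    print(np.round(100*R.T@(t-p),1),"spin",round(tot/len(T),1),"->",t.round(3)); R=R@Ro.from_euler('y',tot/len(T),degrees=True).as_matrix(); p=t
E
python3 chain.py ".07,.57,.6;.37,.73,.53;.68,.2,.52;.585,-.30,.24" 180 .29
```

```text
[-15.2   1.4  15.4] spin 18.0 -> [0.232 0.439 0.536]
[-19.2   1.4  10. ] spin 18.0 -> [0.07 0.57 0.6 ]
[10.   7.5 12. ] spin 18.0 -> [0.22  0.65  0.565]
[ 5.8  7.5 14.5] spin 18.0 -> [0.37 0.73 0.53]
[17.9 -9.1  4.2] spin 18.0 -> [0.473 0.553 0.527]
[15.7 -9.1  9.5] spin 18.0 -> [0.577 0.377 0.523]
[12.  -9.1 13.9] spin 18.0 -> [0.68 0.2  0.52]
[17.8 -1.2  7.5] spin 18.0 -> [0.648 0.033 0.427]
[14.6 -1.2 12.7] spin 18.0 -> [ 0.617 -0.133  0.333]
[10.  -1.2 16.6] spin 18.0 -> [ 0.585 -0.3    0.24 ]
```

Emit:
arm_command(
  rows=[
    {"linear": [-15.2, 1.4, 15.4], "spin": 18, "jaw": 8.8},
    {"linear": [-15.2, 1.4, 15.4], "spin": 18, "jaw": 8.8},
    {"linear": [-15.2, 1.4, 15.4], "spin": 18, "jaw": 8.8},
    {"linear": [-15.2, 1.4, 15.4], "spin": 18, "jaw": 8.8},
    {"linear": [-15.2, 1.4, 15.4], "spin": 18, "jaw": 8.8},
    {"linear": [-15.2, 1.4, 15.4], "spin": 18, "jaw": 8.8},
    {"linear": [-15.2, 1.4, 15.4], "spin": 18, "jaw": 8.8},
    {"linear": [-15.2, 1.4, 15.4], "spin": 18, "jaw": 8.8},
  ],
)

```text
time_s: 10.18
ee_pos: [0.2332, 0.4382, 0.5358]
tcp_rot: [0.871, -0.475, 0.105, -0.069]
force: [0.3, -0.1, -0.0]
grip_width: 0.996
```

Emit:
arm_command(
  rows=[
    {"linear": [-19.2, 1.4, 10], "spin": 18, "jaw": 8.8},
    {"linear": [-19.2, 1.4, 10], "spin": 18, "jaw": 8.8},
    {"linear": [-19.2, 1.4, 10], "spin": 18, "jaw": 8.8},
    {"linear": [-19.2, 1.4, 10], "spin": 18, "jaw": 8.8},
    {"linear": [-19.2, 1.4, 10], "spin": 18, "jaw": 8.8},
    {"linear": [-19.2, 1.4, 10], "spin": 18, "jaw": 8.8},
    {"linear": [-19.2, 1.4, 10], "spin": 18, "jaw": 8.8},
    {"linear": [-19.2, 1.4, 10], "spin": 18, "jaw": 8.8},
  ],
)

```text
time_s: 10.85
ee_pos: [0.0725, 0.5694, 0.5992]
tcp_rot: [0.844, -0.459, 0.239, -0.142]
force: [0.2, -0.6, -0.3]
grip_width: 0.997
```

```bash
python3 st.py; python3 chain.py ".37,.73,.53;.68,.2,.52;.585,-.30,.24" 144 .29
```

```text
10.85 tcp [0.0725 0.5694 0.5992] q [-1.8226 -0.0466  0.2911  1.6837  0.0136  0.9336 -0.5322] F [ 0.1519 -0.6195 -0.3492] T [-0.4868 -0.0698 -0.0618] w 0.9974607274316717
grasp [0.0734 0.5936 0.5613]
[[ 0.8448  0.0207  0.5347]
 [-0.46    0.5384  0.7061]
 [-0.2732 -0.8425  0.4643]]
tilt deg 32.59957051100871 z az 52.86457922984134
[ 9.8  7.5 12. ] spin 18.0 -> [0.221 0.65  0.565]
[ 5.6  7.5 14.5] spin 18.0 -> [0.37 0.73 0.53]
[17.9 -9.   4.2] spin 18.0 -> [0.473 0.553 0.527]
[15.7 -9.   9.5] spin 18.0 -> [0.577 0.377 0.523]
[12.  -9.  13.9] spin 18.0 -> [0.68 0.2  0.52]
[17.8 -1.2  7.5] spin 18.0 -> [0.648 0.033 0.427]
[14.6 -1.2 12.7] spin 18.0 -> [ 0.617 -0.133  0.333]
[10.  -1.2 16.6] spin 18.0 -> [ 0.585 -0.3    0.24 ]
```

Emit:
arm_command(
  rows=[
    {"linear": [9.8, 7.5, 12], "spin": 18, "jaw": 8.8},
    {"linear": [9.8, 7.5, 12], "spin": 18, "jaw": 8.8},
    {"linear": [9.8, 7.5, 12], "spin": 18, "jaw": 8.8},
    {"linear": [9.8, 7.5, 12], "spin": 18, "jaw": 8.8},
    {"linear": [9.8, 7.5, 12], "spin": 18, "jaw": 8.8},
    {"linear": [9.8, 7.5, 12], "spin": 18, "jaw": 8.8},
  ],
)

```text
time_s: 11.35
ee_pos: [0.2254, 0.6478, 0.5635]
tcp_rot: [0.795, -0.43, 0.369, -0.216]
force: [-1.3, -0.4, 0.2]
grip_width: 0.997
```

Emit:
arm_command(
  rows=[
    {"linear": [5.6, 7.5, 14.5], "spin": 18, "jaw": 8.8},
    {"linear": [5.6, 7.5, 14.5], "spin": 18, "jaw": 8.8},
    {"linear": [5.6, 7.5, 14.5], "spin": 18, "jaw": 8.8},
    {"linear": [5.6, 7.5, 14.5], "spin": 18, "jaw": 8.8},
    {"linear": [5.6, 7.5, 14.5], "spin": 18, "jaw": 8.8},
    {"linear": [5.6, 7.5, 14.5], "spin": 18, "jaw": 8.8},
  ],
)

```text
time_s: 11.85
ee_pos: [0.3708, 0.7292, 0.5293]
tcp_rot: [0.728, -0.393, 0.489, -0.279]
force: [-0.6, 0.1, -0.5]
grip_width: 0.999
```

Emit:
arm_command(
  rows=[
    {"linear": [17.9, -9, 4.2], "spin": 18, "jaw": 8.8},
    {"linear": [17.9, -9, 4.2], "spin": 18, "jaw": 8.8},
    {"linear": [17.9, -9, 4.2], "spin": 18, "jaw": 8.8},
    {"linear": [17.9, -9, 4.2], "spin": 18, "jaw": 8.8},
    {"linear": [17.9, -9, 4.2], "spin": 18, "jaw": 8.8},
    {"linear": [17.9, -9, 4.2], "spin": 18, "jaw": 8.8},
    {"linear": [17.9, -9, 4.2], "spin": 18, "jaw": 8.8},
  ],
)

```text
time_s: 12.43
ee_pos: [0.472, 0.5509, 0.5305]
tcp_rot: [0.644, -0.342, 0.597, -0.335]
force: [-1.1, 1.8, 0.9]
grip_width: 0.998
```

Emit:
arm_command(
  rows=[
    {"linear": [15.7, -9, 9.5], "spin": 18, "jaw": 8.8},
    {"linear": [15.7, -9, 9.5], "spin": 18, "jaw": 8.8},
    {"linear": [15.7, -9, 9.5], "spin": 18, "jaw": 8.8},
    {"linear": [15.7, -9, 9.5], "spin": 18, "jaw": 8.8},
    {"linear": [15.7, -9, 9.5], "spin": 18, "jaw": 8.8},
    {"linear": [15.7, -9, 9.5], "spin": 18, "jaw": 8.8},
    {"linear": [15.7, -9, 9.5], "spin": 18, "jaw": 8.8},
  ],
)

```text
time_s: 13.02
ee_pos: [0.5744, 0.3767, 0.5251]
tcp_rot: [0.542, -0.287, 0.69, -0.384]
force: [-1.5, 0.2, -0.2]
grip_width: 0.999
```

Emit:
arm_command(
  rows=[
    {"linear": [12, -9, 13.9], "spin": 18, "jaw": 8.8},
    {"linear": [12, -9, 13.9], "spin": 18, "jaw": 8.8},
    {"linear": [12, -9, 13.9], "spin": 18, "jaw": 8.8},
    {"linear": [12, -9, 13.9], "spin": 18, "jaw": 8.8},
    {"linear": [12, -9, 13.9], "spin": 18, "jaw": 8.8},
    {"linear": [12, -9, 13.9], "spin": 18, "jaw": 8.8},
    {"linear": [12, -9, 13.9], "spin": 18, "jaw": 8.8},
  ],
)

```text
time_s: 13.6
ee_pos: [0.6779, 0.2018, 0.5201]
tcp_rot: [0.427, -0.224, 0.766, -0.424]
force: [-0.4, 0.4, 0.1]
grip_width: 0.993
```

```bash
python3 st.py; python3 chain.py ".585,-.30,.24" 54 .2
```

```text
13.6 tcp [0.6779 0.2018 0.5201] q [-0.5662  0.54    0.6947  1.2467 -0.9074  1.5149 -0.4331] F [-0.4347  0.4256  0.0569] T [-0.4287 -0.0114  0.0082] w 0.9930391397128728
grasp [0.6787 0.2261 0.4822]
[[-0.534   0.0189  0.8453]
 [-0.7064  0.5394 -0.4584]
 [-0.4646 -0.8418 -0.2747]]
tilt deg 32.66570608720327 z az -28.469299894251023
[17.8 -1.2  7.6] spin 18.0 -> [0.647 0.035 0.427]
[14.6 -1.2 12.7] spin 18.0 -> [ 0.616 -0.133  0.333]
[ 9.9 -1.2 16.6] spin 18.0 -> [ 0.585 -0.3    0.24 ]
```

Emit:
arm_command(
  rows=[
    {"linear": [17.8, -1.2, 7.6], "spin": 18, "jaw": 8.8},
    {"linear": [17.8, -1.2, 7.6], "spin": 18, "jaw": 8.8},
    {"linear": [17.8, -1.2, 7.6], "spin": 18, "jaw": 8.8},
    {"linear": [17.8, -1.2, 7.6], "spin": 18, "jaw": 8.8},
    {"linear": [17.8, -1.2, 7.6], "spin": 18, "jaw": 8.8},
    {"linear": [17.8, -1.2, 7.6], "spin": 18, "jaw": 8.8},
    {"linear": [17.8, -1.2, 7.6], "spin": 18, "jaw": 8.8},
  ],
)

```text
time_s: 14.18
ee_pos: [0.6464, 0.037, 0.4266]
tcp_rot: [0.303, -0.156, 0.824, -0.453]
force: [0.1, 0.0, -0.1]
grip_width: 0.995
```

Emit:
arm_command(
  rows=[
    {"linear": [14.6, -1.2, 12.7], "spin": 18, "jaw": 8.8},
    {"linear": [14.6, -1.2, 12.7], "spin": 18, "jaw": 8.8},
    {"linear": [14.6, -1.2, 12.7], "spin": 18, "jaw": 8.8},
    {"linear": [14.6, -1.2, 12.7], "spin": 18, "jaw": 8.8},
    {"linear": [14.6, -1.2, 12.7], "spin": 18, "jaw": 8.8},
    {"linear": [14.6, -1.2, 12.7], "spin": 18, "jaw": 8.8},
    {"linear": [14.6, -1.2, 12.7], "spin": 18, "jaw": 8.8},
  ],
)

```text
time_s: 14.77
ee_pos: [0.6166, -0.1303, 0.3333]
tcp_rot: [0.171, -0.083, 0.861, -0.472]
force: [0.2, 0.2, 0.2]
grip_width: 0.995
```

Emit:
arm_command(
  rows=[
    {"linear": [9.9, -1.2, 16.6], "spin": 18, "jaw": 8.8},
    {"linear": [9.9, -1.2, 16.6], "spin": 18, "jaw": 8.8},
    {"linear": [9.9, -1.2, 16.6], "spin": 18, "jaw": 8.8},
    {"linear": [9.9, -1.2, 16.6], "spin": 18, "jaw": 8.8},
    {"linear": [9.9, -1.2, 16.6], "spin": 18, "jaw": 8.8},
    {"linear": [9.9, -1.2, 16.6], "spin": 18, "jaw": 8.8},
    {"linear": [9.9, -1.2, 16.6], "spin": 18, "jaw": 8.8},
  ],
)

```text
time_s: 15.35
ee_pos: [0.5867, -0.2974, 0.2401]
tcp_rot: [0.034, -0.008, 0.877, -0.479]
force: [0.8, 0.4, -0.5]
grip_width: 0.996
```

```bash
python3 st.py; python3 go.py .578 -.2167 .091 g
python3 - <<'E'
from station import arm
from h import *
import cv2
s=arm.state(); c=arm.capture("wrist"); R=rot(s); m=np.array(c["mount"])
print(m.round(3))
# predicted handle/beam pixels
for P in ([.578,-.2167,.091],[.642,-.2002,.07],[.5124,-.2091,.07],[.569,-.128,.17]):
    t=R.T@(np.array(P)-s["ee_pos"]); k=np.linalg.solve(m,np.r_[t,1])[:3]; u=c["camera_matrix"]@k; print(P,(u[:2]/u[2]*800/512).round(0),k[2].round(3))
cv2.imwrite("pics/w1.png",cv2.resize(c["pixels"][:,:,::-1],(800,600)))
E
```

```text
15.35 tcp [ 0.5867 -0.2974  0.2401] q [ 0.1361  0.9311  0.81    1.4037 -0.9909  1.6094 -0.3857] F [ 0.7672  0.417  -0.481 ] T [-0.4757 -0.043  -0.0317] w 0.9964614058925039
grasp [ 0.5876 -0.2731  0.2022]
[[-0.9975  0.0184  0.0681]
 [-0.0474  0.5405 -0.84  ]
 [-0.0523 -0.8412 -0.5382]]
tilt deg 32.735996164701625 z az -85.3640366659359
[ 1.27 12.39  1.18]
[[-0.     0.955  0.296 -0.077]
 [ 0.001 -0.296  0.955 -0.083]
 [ 1.     0.    -0.001  0.   ]
 [ 0.     0.     0.     1.   ]]
[0.578, -0.2167, 0.091] [415. 317.] 0.268
[0.642, -0.2002, 0.07] [418. 199.] 0.275
[0.5124, -0.2091, 0.07] [413. 402.] 0.307
[0.569, -0.128, 0.17] [196. 330.] 0.25
```

View pics/w1.png

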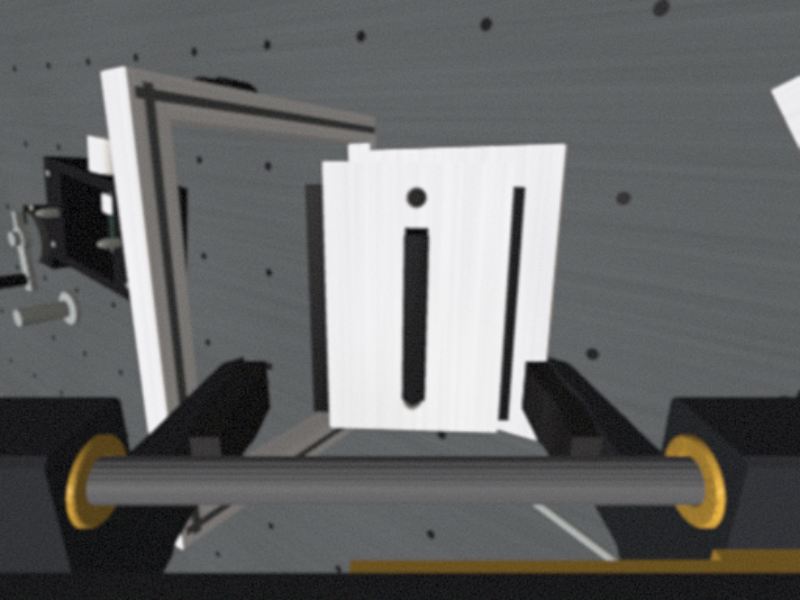

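The wrist view shows the bar centred at (416,316) and a hole at (417,197). Both match the predicted (415,317) and (418,199), so I'll go in and grip.

Emit:
arm_command(
  rows=[
    {"linear": [1.3, 3, 1.2], "spin": 0, "jaw": 8.8},
    {"linear": [1.3, 6, 1.2], "spin": 0, "jaw": 8.8},
    {"linear": [1.3, 8.5, 1.2], "spin": 0, "jaw": 8.8},
    {"linear": [1.3, 10.5, 1.2], "spin": 0, "jaw": 8.8},
    {"linear": [1.3, 12, 1.2], "spin": 0, "jaw": 8.8},
    {"linear": [1.3, 12.2, 1.2], "spin": 0, "jaw": 8.8},
    {"linear": [1.3, 12.2, 1.2], "spin": 0, "jaw": 8.8},
  ],
)

```text
time_s: 15.98
ee_pos: [0.5763, -0.2423, 0.1306]
tcp_rot: [0.034, -0.009, 0.877, -0.479]
force: [-0.3, -0.8, 1.3]
grip_width: 0.998
```

Emit:
arm_command(
  rows=[
    {"linear": [0, 0, 0], "spin": 0, "jaw": 5},
    {"linear": [0, 0, 0], "spin": 0, "jaw": 3},
    {"linear": [0, 0, 0], "spin": 0, "jaw": 1.8},
    {"linear": [0, 0, 0], "spin": 0, "jaw": 1},
    {"linear": [0, 0, 0], "spin": 0, "jaw": 0.5},
    {"linear": [0, 0, 0], "spin": 0, "jaw": 0.5},
    {"linear": [0, 0, 0], "spin": 0, "jaw": 0.5},
    {"linear": [0, 0, 0], "spin": 0, "jaw": 0.5},
  ],
  grip_force=50,
)

```text
time_s: 16.65
ee_pos: [0.575, -0.2445, 0.1301]
tcp_rot: [0.033, -0.007, 0.877, -0.48]
force: [-1.1, 0.1, 1.1]
grip_width: 0.417
```

```bash
python3 st.py
```

```text
16.65 tcp [ 0.575  -0.2445  0.1301] q [ 0.0767  1.0119  0.746   1.5597 -1.0793  1.4258 -0.2889] F [-1.0941  0.093   1.1275] T [-0.4543 -0.0061  0.0014] w 0.4174072405739352
grasp [ 0.5759 -0.2203  0.0922]
[[-0.9977  0.0191  0.065 ]
 [-0.0445  0.5392 -0.841 ]
 [-0.0511 -0.8419 -0.5371]]
tilt deg 32.65368651954438 z az -85.58039015113687
```

Emit:
arm_command(
  rows=[
    {"linear": [0, 0, 0], "spin": 0, "jaw": 0.5},
    {"linear": [0, 0, 0], "spin": 0, "jaw": 0.5},
    {"linear": [0, 0, 0], "spin": 0, "jaw": 0.5},
    {"linear": [0, 0, 0], "spin": 0, "jaw": 0.5},
    {"linear": [0, 0, 0], "spin": 0, "jaw": 0.5},
    {"linear": [0, 0, 0], "spin": 0, "jaw": 0.5},
    {"linear": [0, 0, 0], "spin": 0, "jaw": 0.5},
    {"linear": [0, 0, 0], "spin": 0, "jaw": 0.5},
  ],
  grip_force=50,
)

```text
time_s: 17.32
ee_pos: [0.575, -0.2426, 0.1313]
tcp_rot: [0.033, -0.008, 0.878, -0.478]
force: [-3.4, 4.9, 8.7]
grip_width: 0.153
```

```bash
python3 st.py
cat > plan2.py <<'E'
from fast import *; import time
from station import arm
np.set_printoptions(precision=2,suppress=True); t0=time.time(); rng=np.random.default_rng(1)
q0=np.array(arm.state()["joint_pos"]); p0,R0,_=fj(q0); lift=p0-.1*R0[:,1]
def path(q,wps):
    tr=[]
    for w in wps:
        p=fj(q)[0]; n=int(np.ceil(np.linalg.norm(w-p)/.04))
        for k in range(1,n+1): q=ik(q,p+(w-p)*k/n,R0,n=3,lo=LO-9,hi=HI+9); tr.append(q)
    return np.array(tr)
out=[]
while time.time()-t0<25:
    n=rng.integers(0,3); a=np.sort(rng.uniform(-1.6,0,n))[::-1]; r=rng.uniform(.45,.85,n); z=rng.uniform(.25,.6,n)
    w=[lift]+[np.array([r[k]*np.cos(a[k]),r[k]*np.sin(a[k]),z[k]]) for k in range(n)]
    e=rng.uniform(.65,.82); w+=[np.array([.075*e,-e,rng.uniform(.25,.4)])]
    tr=path(q0,w); m=np.min(np.minimum(tr-LO,HI-tr),1); out.append((m.min()-.2*abs(tr[-1,2]),m.min(),len(tr),w,tr))
out.sort(key=lambda o:-o[0]); print(len(out))
for o in out[:4]: print(o[0],o[1],o[2],*o[3]); print(o[4][[2,len(o[4])//2,-1]])
E
python3 plan2.py
```

```text
17.3167 tcp [ 0.575  -0.2426  0.1313] q [ 0.0759  1.0105  0.7452  1.5602 -1.0793  1.4304 -0.2889] F [-3.4094  4.949   8.7251] T [1.1166 0.5683 0.3768] w 0.152522241284411
grasp [ 0.5758 -0.2182  0.0935]
[[-0.9976  0.0179  0.0665]
 [-0.0461  0.5436 -0.8381]
 [-0.0511 -0.8392 -0.5415]]
tilt deg 32.94811326650428 z az -85.46353068687588
578
-0.093147129851923 0.08358429176423843 24 [ 0.57 -0.3   0.22] [ 0.45 -0.25  0.38] [ 0.05 -0.65  0.26]
[[ 0.14  0.95  0.8   1.45 -1.    1.58 -0.34]
 [ 0.25  0.63  0.97  1.7  -0.69  1.69 -0.1 ]
 [ 1.06  1.05  0.88  1.15 -0.62  1.83  0.37]]
-0.11006628276297101 0.07254328145825517 19 [ 0.57 -0.3   0.22] [ 0.05 -0.65  0.27]
[[ 0.14  0.95  0.8   1.45 -1.    1.58 -0.34]
 [ 0.46  0.9   0.89  1.55 -0.8   1.64  0.04]
 [ 1.05  1.05  0.91  1.15 -0.63  1.84  0.39]]
-0.11330676192852163 0.06812443267170587 19 [ 0.57 -0.3   0.22] [ 0.05 -0.66  0.26]
[[ 0.14  0.95  0.8   1.45 -1.    1.58 -0.34]
 [ 0.47  0.91  0.88  1.54 -0.8   1.64  0.04]
 [ 1.06  1.07  0.91  1.12 -0.64  1.84  0.38]]
-0.11485560753087859 0.06236312260742416 34 [ 0.57 -0.3   0.22] [ 0.67 -0.02  0.31] [ 0.05 -0.67  0.26]
[[ 0.14  0.95  0.8   1.45 -1.    1.58 -0.34]
 [-0.04  0.67  0.9   1.76 -0.88  1.53 -0.34]
 [ 1.08  1.07  0.89  1.1  -0.63  1.85  0.37]]
```

Emit:
arm_command(
  rows=[
    {"linear": [0, -1, 0], "spin": 0, "jaw": 0.5},
    {"linear": [0, -2.5, 0], "spin": 0, "jaw": 0.5},
    {"linear": [0, -4.5, 0], "spin": 0, "jaw": 0.5},
    {"linear": [0, -7, 0], "spin": 0, "jaw": 0.5},
    {"linear": [0, -9, 0], "spin": 0, "jaw": 0.5},
    {"linear": [0, -10, 0], "spin": 0, "jaw": 0.5},
    {"linear": [0, -10, 0], "spin": 0, "jaw": 0.5},
  ],
  grip_force=60,
)

```text
time_s: 17.9
ee_pos: [0.5729, -0.3016, 0.2165]
tcp_rot: [0.033, -0.006, 0.876, -0.482]
force: [0.6, -0.2, -4.2]
grip_width: 0.148
```

```bash
python3 st.py; python3 chain.py ".05,-.65,.27" 0 .28
```

```text
17.9 tcp [ 0.5729 -0.3016  0.2165] q [ 0.1426  0.9451  0.8058  1.4471 -0.9975  1.5702 -0.3428] F [ 0.5902 -0.2216 -4.1779] T [-0.9622  0.0689  0.0195] w 0.14800954404253508
grasp [ 0.5739 -0.2775  0.1785]
[[-0.9977  0.0224  0.0641]
 [-0.0421  0.5353 -0.8436]
 [-0.0532 -0.8444 -0.5331]]
tilt deg 32.397186186183475 z az -85.6565028497439
[17.8 -8.1  7.7] spin 0.0 -> [ 0.399 -0.418  0.234]
[17.8 -8.1  7.7] spin 0.0 -> [ 0.224 -0.534  0.252]
[17.8 -8.1  7.7] spin 0.0 -> [ 0.05 -0.65  0.27]
```

Emit:
arm_command(
  rows=[
    {"linear": [2.2, -1, 1], "spin": 0, "jaw": 0.5},
    {"linear": [5, -2.2, 2.1], "spin": 0, "jaw": 0.5},
    {"linear": [8, -3.6, 3.4], "spin": 0, "jaw": 0.5},
    {"linear": [11, -5, 4.8], "spin": 0, "jaw": 0.5},
    {"linear": [14, -6.4, 6.1], "spin": 0, "jaw": 0.5},
    {"linear": [17.8, -8.1, 7.7], "spin": 0, "jaw": 0.5},
    {"linear": [21, -9.5, 9.1], "spin": 0, "jaw": 0.5},
    {"linear": [24, -10.9, 10.4], "spin": 0, "jaw": 0.5},
  ],
)

```text
time_s: 18.57
ee_pos: [0.3362, -0.4558, 0.2371]
tcp_rot: [0.033, -0.007, 0.877, -0.48]
force: [-0.0, -0.6, -3.7]
grip_width: 0.157
```

Emit:
arm_command(
  rows=[
    {"linear": [4, -1.8, 1.7], "spin": 0, "jaw": 0.5},
    {"linear": [8, -3.6, 3.4], "spin": 0, "jaw": 0.5},
    {"linear": [12, -5.4, 5.2], "spin": 0, "jaw": 0.5},
    {"linear": [16, -7.2, 6.9], "spin": 0, "jaw": 0.5},
    {"linear": [20, -9, 8.6], "spin": 0, "jaw": 0.5},
    {"linear": [24, -10.9, 10.4], "spin": 0, "jaw": 0.5},
    {"linear": [27.5, -12.5, 11.9], "spin": 0, "jaw": 0.5},
    {"linear": [29, -13.2, 12.6], "spin": 0, "jaw": 0.5},
  ],
)

```text
time_s: 19.23
ee_pos: [0.0616, -0.6406, 0.2645]
tcp_rot: [0.034, -0.007, 0.877, -0.479]
force: [0.2, -0.6, -3.6]
grip_width: 0.154
```

```bash
python3 st.py; python3 go.py .06 -.82 .33
```

```text
19.2333 tcp [ 0.0616 -0.6406  0.2645] q [ 1.015   1.0326  0.9127  1.1955 -0.6329  1.8143  0.3815] F [ 0.2271 -0.5741 -3.5752] T [-1.0541  0.0464 -0.0735] w 0.1539710561945265
grasp [ 0.0624 -0.6163  0.2267]
[[-0.9976  0.0196  0.0663]
 [-0.0453  0.5403 -0.8403]
 [-0.0523 -0.8413 -0.5381]]
tilt deg 32.72516277394047 z az -85.4854840852925
[  0.62 -15.2   11.54]
```

Emit:
arm_command(
  rows=[
    {"linear": [0, -2, 1.5], "spin": 0, "jaw": 0.5},
    {"linear": [0, -4, 3], "spin": 0, "jaw": 0.5},
    {"linear": [0, -6, 4.5], "spin": 0, "jaw": 0.5},
    {"linear": [0.2, -8, 6], "spin": 0, "jaw": 0.5},
    {"linear": [0.3, -10, 7.6], "spin": 0, "jaw": 0.5},
    {"linear": [0.4, -12, 9.1], "spin": 0, "jaw": 0.5},
    {"linear": [0.5, -14, 10.6], "spin": 0, "jaw": 0.5},
    {"linear": [0.6, -15.2, 11.5], "spin": 0, "jaw": 0.5},
  ],
)

```text
time_s: 19.9
ee_pos: [0.0613, -0.7686, 0.3558]
tcp_rot: [0.043, 0.035, 0.828, -0.558]
force: [-3.4, -2.6, -6.2]
grip_width: 0.153
```

```bash
python3 st.py; python3 go.py .06 -.82 .45
```

```text
19.9 tcp [ 0.0613 -0.7686  0.3558] q [ 1.3511  1.0122  0.4279  0.659  -0.4572  1.9058  0.0359] F [-3.3504 -2.5673 -6.1648] T [-0.927   0.4335  0.0533] w 0.15337905273900695
grasp [ 0.0661 -0.7517  0.3144]
[[-0.9939  0.1057  0.0327]
 [ 0.0094  0.3748 -0.927 ]
 [-0.1102 -0.921  -0.3735]]
tilt deg 22.920840283202615 z az -87.98197050343921
[ -0.96 -10.62   1.24]
```

```bash
python3 go.py -.2 -.76 .38
```

```text
[25.71 -4.67 -2.55]
```

Emit:
arm_command(
  rows=[
    {"linear": [3, -0.5, -0.3], "spin": 0, "jaw": 0.5},
    {"linear": [6.5, -1.2, -0.6], "spin": 0, "jaw": 0.5},
    {"linear": [10, -1.8, -1], "spin": 0, "jaw": 0.5},
    {"linear": [13.5, -2.5, -1.3], "spin": 0, "jaw": 0.5},
    {"linear": [17, -3.1, -1.7], "spin": 0, "jaw": 0.5},
    {"linear": [20.5, -3.7, -2], "spin": 0, "jaw": 0.5},
    {"linear": [23.5, -4.3, -2.3], "spin": 0, "jaw": 0.5},
    {"linear": [25.7, -4.7, -2.5], "spin": 0, "jaw": 0.5},
  ],
)

```text
time_s: 20.57
ee_pos: [-0.2095, -0.7397, 0.3862]
tcp_rot: [0.025, 0.031, 0.817, -0.576]
force: [-0.0, 0.0, -3.7]
grip_width: 0.152
```

```bash
python3 st.py; python3 go.py -.22 -.78 .5
```

```text
20.5667 tcp [-0.2095 -0.7397  0.3862] q [ 1.7294  0.9612  0.1983  0.6334 -0.1458  1.908   0.2689] F [-0.0308  0.0412 -3.7118] T [-0.5153  0.2014 -0.0507] w 0.15247146993182673
grasp [-0.2059 -0.7245  0.344 ]
[[-0.9969  0.0788  0.0044]
 [ 0.0223  0.3356 -0.9418]
 [-0.0757 -0.9387 -0.3363]]
tilt deg 20.162911521220597 z az -89.73155870500375
[  0.1  -12.12  -0.03]
```

Emit:
arm_command(
  rows=[
    {"linear": [0, -2, 0], "spin": 0, "jaw": 0.5},
    {"linear": [0, -4, 0], "spin": 0, "jaw": 0.5},
    {"linear": [0, -6, 0], "spin": 0, "jaw": 0.5},
    {"linear": [0, -8, 0], "spin": 0, "jaw": 0.5},
    {"linear": [0, -10, 0], "spin": 0, "jaw": 0.5},
    {"linear": [0, -11, 0], "spin": 0, "jaw": 0.5},
    {"linear": [0, -12, 0], "spin": 0, "jaw": 0.5},
    {"linear": [0, -12, 0], "spin": 0, "jaw": 0.5},
  ],
)

```text
time_s: 21.23
ee_pos: [-0.2116, -0.7588, 0.5224]
tcp_rot: [-0.005, 0.045, 0.738, -0.674]
force: [0.5, 0.2, -0.1]
grip_width: 0.151
```

```bash
python3 st.py
```

```text
21.2333 tcp [-0.2116 -0.7588  0.5224] q [ 1.6871  0.8683  0.443   0.5036 -0.3734  1.9091  0.2518] F [ 0.4847  0.2264 -0.0937] T [-0.0094  0.165  -0.0362] w 0.15085268310307606
grasp [-0.2089 -0.7548  0.4777]
[[-0.9959  0.0605 -0.0675]
 [ 0.0727  0.0882 -0.9935]
 [-0.0541 -0.9943 -0.0922]]
tilt deg 6.136006520813549 z az -93.88544439926733
```

```bash
python3 st.py | head -1; python3 go.py -.38 -.69 .54
```

```text
21.2333 tcp [-0.2116 -0.7588  0.5224] q [ 1.6871  0.8683  0.443   0.5036 -0.3734  1.9091  0.2518] F [ 0.4847  0.2264 -0.0937] T [-0.0094  0.165  -0.0362] w 0.15085268310307606
[17.17 -2.16 -5.86]
```

Emit:
arm_command(
  rows=[
    {"linear": [3, -0.4, -1], "spin": 0, "jaw": 0.5},
    {"linear": [6, -0.8, -2], "spin": 0, "jaw": 0.5},
    {"linear": [9, -1.1, -3], "spin": 0, "jaw": 0.5},
    {"linear": [12, -1.5, -4.1], "spin": 0, "jaw": 0.5},
    {"linear": [15, -1.9, -5.1], "spin": 0, "jaw": 0.5},
    {"linear": [17.2, -2.2, -5.9], "spin": 0, "jaw": 0.5},
    {"linear": [17.2, -2.2, -5.9], "spin": 0, "jaw": 0.5},
  ],
)

```text
time_s: 21.82
ee_pos: [-0.3807, -0.6814, 0.5211]
tcp_rot: [-0.005, 0.044, 0.743, -0.667]
force: [-0.1, 1.2, -3.7]
grip_width: 0.151
```

```bash
python3 st.py
```

```text
21.8167 tcp [-0.3807 -0.6814  0.5211] q [ 1.9649  0.8445  0.2239  0.5179 -0.1711  1.9093  0.4387] F [-0.1086  1.2309 -3.6683] T [-0.1173  0.1839 -0.0451] w 0.15069993369847937
grasp [-0.378  -0.6766  0.4764]
[[-0.9962  0.0586 -0.065 ]
 [ 0.0709  0.1051 -0.9919]
 [-0.0513 -0.9927 -0.1089]]
tilt deg 6.912679126686103 z az -93.74732045888723
```

Emit:
arm_command(
  rows=[
    {"linear": [-0.1, -1.5, -0.2], "spin": 0, "jaw": 0.5},
    {"linear": [-0.2, -3, -0.3], "spin": 0, "jaw": 0.5},
    {"linear": [-0.2, -4.5, -0.5], "spin": 0, "jaw": 0.5},
    {"linear": [-0.3, -5.5, -0.6], "spin": 0, "jaw": 0.5},
    {"linear": [-0.3, -6.5, -0.7], "spin": 0, "jaw": 0.5},
    {"linear": [-0.3, -6.5, -0.7], "spin": 0, "jaw": 0.5},
  ],
)

```text
time_s: 22.32
ee_pos: [-0.3652, -0.6641, 0.5675]
tcp_rot: [-0.008, 0.036, 0.731, -0.682]
force: [0.7, -0.3, -2.7]
grip_width: 0.152
```

```bash
python3 st.py
```

```text
22.3167 tcp [-0.3652 -0.6641  0.5675] q [ 1.9509  0.7616  0.2204  0.5596 -0.1605  1.9093  0.4378] F [ 0.6765 -0.3474 -2.6824] T [-0.0747  0.1624  0.0014] w 0.15150223895357104
grasp [-0.3633 -0.661   0.5226]
[[-0.9973  0.0414 -0.06  ]
 [ 0.0628  0.0682 -0.9957]
 [-0.0371 -0.9968 -0.0707]]
tilt deg 4.576582503991634 z az -93.45121878072564
```

Emit:
arm_command(
  rows=[
    {"linear": [-0.1, -1.5, -0.1], "spin": 0, "jaw": 0.5},
    {"linear": [-0.1, -3, -0.2], "spin": 0, "jaw": 0.5},
    {"linear": [-0.2, -4.5, -0.3], "spin": 0, "jaw": 0.5},
    {"linear": [-0.2, -6, -0.4], "spin": 0, "jaw": 0.5},
    {"linear": [-0.3, -7.5, -0.5], "spin": 0, "jaw": 0.5},
    {"linear": [-0.3, -9, -0.6], "spin": 0, "jaw": 0.5},
    {"linear": [-0.3, -9, -0.6], "spin": 0, "jaw": 0.5},
  ],
)

```text
time_s: 22.9
ee_pos: [-0.3501, -0.6384, 0.665]
tcp_rot: [0.03, -0.026, -0.68, 0.732]
force: [-2.2, -1.1, -6.4]
grip_width: 0.152
```

```bash
python3 st.py
```

```text
22.9 tcp [-0.3501 -0.6384  0.665 ] q [ 1.8324  0.6606  0.5948  0.5689 -0.4197  1.9085  0.5032] F [-2.2152 -1.1156 -6.3609] T [ 0.1127  0.179  -0.0046] w 0.15209100558668148
grasp [-0.3504 -0.6417  0.6201]
[[-0.9968 -0.0073 -0.0791]
 [ 0.0794 -0.0726 -0.9942]
 [ 0.0016 -0.9973  0.0729]]
tilt deg 4.182440190461101 z az -94.54735247762876
```

```bash
cat > plan3.py <<'E'
from fast import *
from scipy.spatial.transform import Rotation as Ro
from station import arm
np.set_printoptions(precision=2,suppress=True)
q=np.array(arm.state()["joint_pos"]); p,R,_=fj(q)
W=[[-.1,-.68,.52],[.35,-.52,.45],[.6,-.1,.4],[.5707,.2142,.3],[.5707,.2142,.14]]
L=[np.linalg.norm(np.subtract(b,a)) for a,b in zip([p]+W,W)]; tot=sum(L[:4]); done=0
for w,l in zip(W,L):
    w=np.array(w); n=int(np.ceil(l/.03)); p=fj(q)[0]; mm=9
    for k in range(1,n+1):
        f=min(1,(done+l*k/n)/tot); Rt=R@Ro.from_euler('y',-87.5*f,degrees=True).as_matrix()
        q=ik(q,p+(w-p)*k/n,Rt,n=4,lo=LO-9,hi=HI+9); mm=min(mm,np.min(np.minimum(q-LO,HI-q)))
    done+=l; print(w,q,"margin",mm)
E
python3 plan3.py; python3 chain.py "-.1,-.68,.52;.35,-.52,.45;.6,-.1,.4;.5707,.2142,.3" -87.5 .27; date
```

```text
[-0.1  -0.68  0.52] [ 1.33  0.48  0.53  1.18 -0.25  1.46  0.45] margin 0.06634440439806277
[ 0.35 -0.52  0.45] [ 0.67  0.36  0.29  1.47 -0.06  1.27  0.05] margin 0.47191715556832015
[ 0.6 -0.1  0.4] [ 0.06  0.38 -0.    1.54  0.08  1.22 -0.41] margin 0.6397398296029977
[0.57 0.21 0.3 ] [-0.34  0.49 -0.17  1.62  0.16  1.08 -0.69] margin 0.7045490477736398
[0.57 0.21 0.14] [-0.36  0.69 -0.14  1.72  0.22  0.78 -0.75] margin 0.5923672202857766
[-12.6   7.3   0.6] spin -10.9 -> [-0.225 -0.659  0.592]
[-12.3   7.3   2.9] spin -10.9 -> [-0.1  -0.68  0.52]
[-24.    2.7  -1.1] spin -10.9 -> [ 0.125 -0.6    0.485]
[-23.7   2.7   3.4] spin -10.9 -> [ 0.35 -0.52  0.45]
[-23.    0.9  -8.5] spin -10.9 -> [ 0.475 -0.31   0.425]
[-24.2   0.9  -3.9] spin -10.9 -> [ 0.6 -0.1  0.4]
[-13.3   3.9  -9. ] spin -10.9 -> [0.585 0.057 0.35 ]
[-14.8   3.9  -6.3] spin -10.9 -> [0.571 0.214 0.3  ]
Fri Dec  4 18:21:59 UTC 2026
```

Emit:
arm_command(
  rows=[
    {"linear": [-3, 1.8, 0.1], "spin": -2.5, "jaw": 0.5},
    {"linear": [-6, 3.5, 0.3], "spin": -5, "jaw": 0.5},
    {"linear": [-9.5, 5.5, 0.5], "spin": -8, "jaw": 0.5},
    {"linear": [-12.6, 7.3, 0.6], "spin": -10.9, "jaw": 0.5},
    {"linear": [-12.6, 7.3, 0.6], "spin": -10.9, "jaw": 0.5},
  ],
)

```text
time_s: 23.32
ee_pos: [-0.2187, -0.6603, 0.5935]
tcp_rot: [-0.038, 0.047, -0.679, 0.732]
force: [2.1, -0.9, -5.1]
grip_width: 0.154
```

Emit:
arm_command(
  rows=[
    {"linear": [-4, 2.4, 0.9], "spin": -3.5, "jaw": 0.5},
    {"linear": [-8, 4.8, 1.9], "spin": -7, "jaw": 0.5},
    {"linear": [-12.3, 7.3, 2.9], "spin": -10.9, "jaw": 0.5},
    {"linear": [-12.3, 7.3, 2.9], "spin": -10.9, "jaw": 0.5},
  ],
)

```text
time_s: 23.65
ee_pos: [-0.0978, -0.6803, 0.5215]
tcp_rot: [-0.099, 0.116, -0.672, 0.724]
force: [1.3, -0.5, -4.6]
grip_width: 0.154
```

Emit:
arm_command(
  rows=[
    {"linear": [-4, 0.5, -0.2], "spin": -1.8, "jaw": 0.5},
    {"linear": [-8, 0.9, -0.4], "spin": -3.6, "jaw": 0.5},
    {"linear": [-12, 1.3, -0.6], "spin": -5.4, "jaw": 0.5},
    {"linear": [-16, 1.8, -0.8], "spin": -7.2, "jaw": 0.5},
    {"linear": [-20, 2.2, -0.9], "spin": -9, "jaw": 0.5},
    {"linear": [-24, 2.7, -1.1], "spin": -10.9, "jaw": 0.5},
    {"linear": [-24, 2.7, -1.1], "spin": -10.9, "jaw": 0.5},
  ],
)

```text
time_s: 24.23
ee_pos: [0.1322, -0.5986, 0.4854]
tcp_rot: [-0.165, 0.186, -0.66, 0.709]
force: [2.0, -0.3, -4.3]
grip_width: 0.156
```

Emit:
arm_command(
  rows=[
    {"linear": [-4, 0.5, 0.6], "spin": -1.8, "jaw": 0.5},
    {"linear": [-8, 0.9, 1.1], "spin": -3.6, "jaw": 0.5},
    {"linear": [-12, 1.3, 1.7], "spin": -5.4, "jaw": 0.5},
    {"linear": [-16, 1.8, 2.3], "spin": -7.2, "jaw": 0.5},
    {"linear": [-20, 2.2, 2.9], "spin": -9, "jaw": 0.5},
    {"linear": [-23.7, 2.7, 3.4], "spin": -10.9, "jaw": 0.5},
    {"linear": [-23.7, 2.7, 3.4], "spin": -10.9, "jaw": 0.5},
  ],
)

```text
time_s: 24.82
ee_pos: [0.3557, -0.5182, 0.4475]
tcp_rot: [-0.226, 0.252, -0.642, 0.688]
force: [1.8, 1.6, -4.3]
grip_width: 0.154
```

```bash
python3 st.py; python3 chain.py ".6,-.1,.4;.5707,.2142,.3" -43.6 .27
```

```text
24.8167 tcp [ 0.3557 -0.5182  0.4475] q [ 0.6699  0.3695  0.2829  1.4655 -0.0489  1.2681  0.0659] F [ 1.8252  1.6282 -4.2792] T [ 0.2674 -0.1907 -0.027 ] w 0.1535451800474925
grasp [ 0.3551 -0.5215  0.4026]
[[-0.77   -0.0126  0.6379]
 [-0.6354 -0.0742 -0.7686]
 [ 0.057  -0.9972  0.0491]]
tilt deg 4.31496934544012 z az -50.30932493336382
[-22.8   0.7  -8.4] spin -10.9 -> [ 0.478 -0.309  0.424]
[-24.    0.7  -3.9] spin -10.9 -> [ 0.6 -0.1  0.4]
[-13.4   3.8  -8.9] spin -10.9 -> [0.585 0.057 0.35 ]
[-14.9   3.8  -6.2] spin -10.9 -> [0.571 0.214 0.3  ]
```

Emit:
arm_command(
  rows=[
    {"linear": [-4, 0.1, -1.5], "spin": -1.8, "jaw": 0.5},
    {"linear": [-8, 0.2, -3], "spin": -3.6, "jaw": 0.5},
    {"linear": [-12, 0.4, -4.4], "spin": -5.4, "jaw": 0.5},
    {"linear": [-16, 0.5, -5.9], "spin": -7.2, "jaw": 0.5},
    {"linear": [-20, 0.6, -7.4], "spin": -9, "jaw": 0.5},
    {"linear": [-22.8, 0.7, -8.4], "spin": -10.9, "jaw": 0.5},
    {"linear": [-22.8, 0.7, -8.4], "spin": -10.9, "jaw": 0.5},
  ],
)

```text
time_s: 25.4
ee_pos: [0.4755, -0.3085, 0.423]
tcp_rot: [-0.285, 0.317, -0.618, 0.661]
force: [-0.0, 1.3, -3.4]
grip_width: 0.152
```

Emit:
arm_command(
  rows=[
    {"linear": [-4, 0.1, -0.6], "spin": -1.8, "jaw": 0.5},
    {"linear": [-8, 0.2, -1.3], "spin": -3.6, "jaw": 0.5},
    {"linear": [-12, 0.4, -2], "spin": -5.4, "jaw": 0.5},
    {"linear": [-16, 0.5, -2.6], "spin": -7.2, "jaw": 0.5},
    {"linear": [-20, 0.6, -3.3], "spin": -9, "jaw": 0.5},
    {"linear": [-24, 0.7, -3.9], "spin": -10.9, "jaw": 0.5},
    {"linear": [-24, 0.7, -3.9], "spin": -10.9, "jaw": 0.5},
  ],
)

```text
time_s: 25.98
ee_pos: [0.5994, -0.1, 0.3969]
tcp_rot: [-0.343, 0.378, -0.588, 0.627]
force: [-0.5, 2.2, -4.2]
grip_width: 0.156
```

Emit:
arm_command(
  rows=[
    {"linear": [-3.3, 1, -2.2], "spin": -2.7, "jaw": 0.5},
    {"linear": [-6.7, 1.9, -4.5], "spin": -5.4, "jaw": 0.5},
    {"linear": [-10, 2.9, -6.7], "spin": -8.2, "jaw": 0.5},
    {"linear": [-13.4, 3.8, -8.9], "spin": -10.9, "jaw": 0.5},
    {"linear": [-13.4, 3.8, -8.9], "spin": -10.9, "jaw": 0.5},
  ],
)

```text
time_s: 26.4
ee_pos: [0.5814, 0.057, 0.3454]
tcp_rot: [-0.396, 0.438, -0.554, 0.587]
force: [0.0, 2.4, -3.4]
grip_width: 0.154
```

Emit:
arm_command(
  rows=[
    {"linear": [-3.7, 1, -1.5], "spin": -2.7, "jaw": 0.5},
    {"linear": [-7.5, 1.9, -3.1], "spin": -5.4, "jaw": 0.5},
    {"linear": [-11, 2.9, -4.6], "spin": -8.2, "jaw": 0.5},
    {"linear": [-14.9, 3.8, -6.2], "spin": -10.9, "jaw": 0.5},
    {"linear": [-14.9, 3.8, -6.2], "spin": -10.9, "jaw": 0.5},
    {"linear": [-14.9, 3.8, -6.2], "spin": -10.9, "jaw": 0.5},
  ],
)

```text
time_s: 26.9
ee_pos: [0.5704, 0.2073, 0.2964]
tcp_rot: [-0.443, 0.49, -0.514, 0.547]
force: [1.0, -0.6, -2.9]
grip_width: 0.152
```

```bash
python3 st.py
python3 - <<'E'
from station import arm
from h import *
import cv2
s=arm.state(); R=rot(s); o=np.zeros((600,800,3),np.uint8)
g=s["ee_pos"]+.045*R[:,1]
# tool-frame predictions: cover hole centres on top face, if bar centred at grasp (tool x = cover long axis)
H=[g+R@np.array([sx*.065,.024,0]) for sx in(1,-1)]; print("holes pred",H)
c=arm.capture("wrist"); m=np.array(c["mount"])
for P in H+[np.array([.5782,.2781,.08]),np.array([.5633,.1503,.08])]:
    k=np.linalg.solve(m,np.r_[R.T@(P-s["ee_pos"]),1])[:3]; u=c["camera_matrix"]@k; print("wrist px",(u[:2]/u[2]).round(1))
t=arm.capture("top"); 
for P in H:
    k=t["R"]@P+t["t"]; u=t["camera_matrix"]@k; print("top px",(u[:2]/u[2]).round(1))
np.savez("pics/top1.npz",**{k:np.array(v) for k,v in t.items()})
a=cv2.resize(c["pixels"][:,:,::-1],(448,336)); b=cv2.resize(t["pixels"][130:210,110:210,::-1],(350,280),interpolation=cv2.INTER_CUBIC)
o[:336,:448]=a;o[:280,450:800]=b; cv2.imwrite("pics/w2.png",o[:340])
E
```

```text
26.9 tcp [0.5704 0.2073 0.2964] q [-0.3277  0.4973 -0.1696  1.6246  0.1597  1.0844 -0.6863] F [ 0.9948 -0.5962 -2.8557] T [ 0.0014 -0.1219 -0.0067] w 0.1524130980934254
grasp [0.5695 0.2038 0.2516]
[[-0.127  -0.0191  0.9917]
 [-0.9887 -0.078  -0.1281]
 [ 0.0798 -0.9968 -0.009 ]]
tilt deg 4.60521815273771 z az -7.3619771693928815
holes pred [array([0.56078674, 0.13761717, 0.23284594]), array([0.57729893, 0.26614643, 0.22247405])]
wrist px [251.5 334. ]
wrist px [251.1 119.9]
wrist px [252.5  83. ]
wrist px [254.1 209.5]
top px [190.9 164.2]
top px [151.4 160.3]
```

View pics/w2.png

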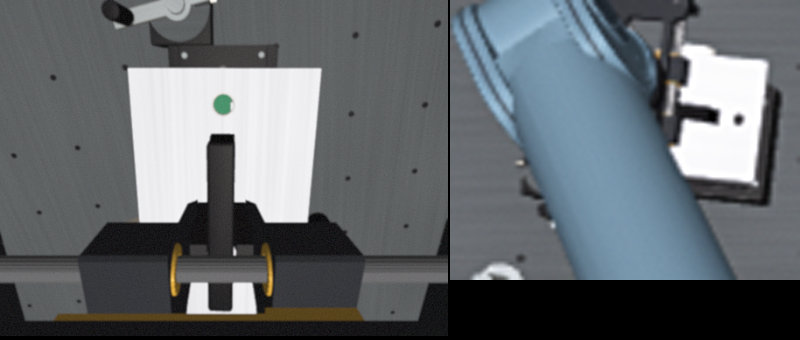

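The wrist view shows the held cover's far hole at (223,104) in the crop, with the housing below it. The top view shows the other hole at (738,119). The offsets from prediction are 2–4 mm, so I'll descend and check again close to the pins.

```bash
python3 go.py .5707 .2142 .137 g; date
```

```text
[-2.39 11.39 -0.17]
Fri Dec  4 18:23:36 UTC 2026
```

Emit:
arm_command(
  rows=[
    {"linear": [-0.6, 3, 0], "spin": -0.6, "jaw": 0.5},
    {"linear": [-1.2, 6, -0.1], "spin": -0.6, "jaw": 0.5},
    {"linear": [-1.8, 8.5, -0.1], "spin": -0.6, "jaw": 0.5},
    {"linear": [-2.2, 10.5, -0.2], "spin": -0.6, "jaw": 0.5},
    {"linear": [-2.4, 11.4, -0.2], "spin": -0.6, "jaw": 0.5},
    {"linear": [-2.4, 11.4, -0.2], "spin": -0.6, "jaw": 0.5},
    {"linear": [-2.4, 11.4, -0.2], "spin": -0.6, "jaw": 0.5},
  ],
)

```text
time_s: 27.58
ee_pos: [0.5713, 0.2185, 0.1822]
tcp_rot: [-0.445, 0.491, -0.512, 0.547]
force: [0.3, 0.8, -2.9]
grip_width: 0.155
```

```bash
python3 st.py
cat > look.py <<'E'
from station import arm
from h import *
import cv2,sys
s=arm.state(); R=rot(s); g=s["ee_pos"]+.045*R[:,1]
c=arm.capture("wrist"); m=np.array(c["mount"]); t=arm.capture("scene")
N=["hole-far top","hole-near top","pin+ tip","pin- tip","corner"]
Ps=[g+R@np.array([-.065,.024,0]),g+R@np.array([.065,.024,0]),np.array([.5782,.2781,.08]),np.array([.5633,.1503,.08])]
for n,P in zip(N,Ps):
    k=np.linalg.solve(m,np.r_[R.T@(P-s["ee_pos"]),1])[:3]; u=c["camera_matrix"]@k; k2=t["R"]@P+t["t"]; u2=t["camera_matrix"]@k2
    print(n,P.round(4),"wrist",(u[:2]/u[2]).round(1),"scene",(u2[:2]/u2[2]).round(1),"f/depth px per mm",(c["camera_matrix"][0,0]/k[2]/1e3).round(2))
o=np.zeros((600,800,3),np.uint8)
o[:480,:400]=cv2.resize(c["pixels"][60:180,205:305,::-1],(400,480),interpolation=cv2.INTER_CUBIC)
o[:480,400:]=cv2.resize(t["pixels"][220:340,225:325,::-1],(400,480),interpolation=cv2.INTER_CUBIC)
cv2.imwrite(sys.argv[1],o[:480])
E
python3 look.py pics/l3.png
```

```text
27.5833 tcp [0.5713 0.2185 0.1822] q [-0.3573  0.6426 -0.1534  1.6909  0.2013  0.8763 -0.7407] F [ 0.3301  0.7914 -2.8553] T [ 0.0907 -0.1746 -0.0179] w 0.15489599631422804
grasp [0.5705 0.2149 0.1374]
[[-0.1229 -0.017   0.9923]
 [-0.9891 -0.0795 -0.1239]
 [ 0.0809 -0.9967 -0.0071]]
tilt deg 4.660800989057745 z az -7.117572971691495
hole-far top [0.5781 0.2773 0.1082] wrist [251.1 119.9] scene [296.1 276. ] f/depth px per mm 2.02
hole-near top [0.5621 0.1487 0.1187] wrist [251.5 334. ] scene [267.7 234.1] f/depth px per mm 1.61
pin+ tip [0.5782 0.2781 0.08  ] wrist [251.7 111.1] scene [295.5 283.7] f/depth px per mm 1.72
pin- tip [0.5633 0.1503 0.08  ] wrist [253.4 289.5] scene [267.4 245.1] f/depth px per mm 1.35
```

View pics/l3.png

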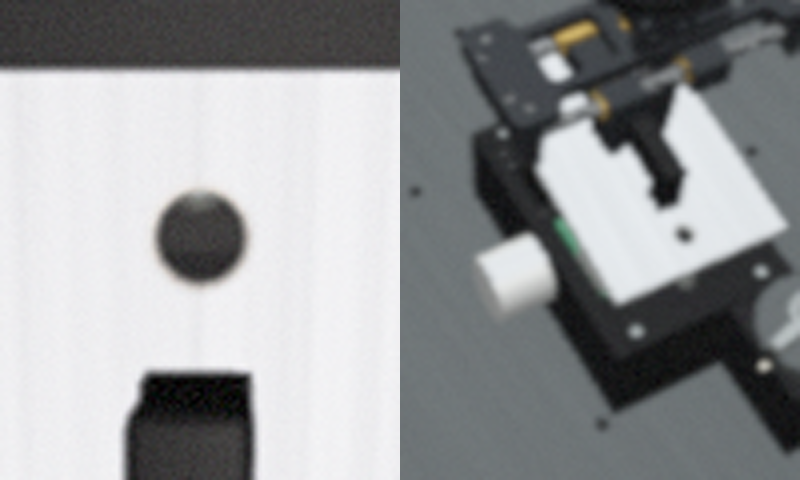

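Hole and pin show the same ~3.5 px bias, at (255,119) and (255,109). That is a calibration offset, so the cover is aligned relative to the pins. Lowering slowly.

Emit:
arm_command(
  rows=[
    {"linear": [-0.08, 1, 0], "spin": 0, "jaw": 0.5},
    {"linear": [-0.14, 1.7, 0], "spin": 0, "jaw": 0.5},
    {"linear": [-0.19, 2.3, 0], "spin": 0, "jaw": 0.5},
    {"linear": [-0.23, 2.8, 0], "spin": 0, "jaw": 0.5},
    {"linear": [-0.27, 3.3, 0], "spin": 0, "jaw": 0.5},
    {"linear": [-0.3, 3.7, 0], "spin": 0, "jaw": 0.5},
    {"linear": [-0.3, 3.7, 0], "spin": 0, "jaw": 0.5},
  ],
  grip_force=25,
)

```text
time_s: 28.27
ee_pos: [0.5708, 0.2203, 0.1437]
tcp_rot: [-0.446, 0.491, -0.512, 0.546]
force: [4.6, 2.7, -4.7]
grip_width: 0.154
```

```bash
python3 st.py
```

```text
28.2667 tcp [0.5708 0.2203 0.1437] q [-0.3656  0.6969 -0.1456  1.705   0.2155  0.8074 -0.7555] F [ 4.6035  2.7235 -4.7243] T [ 0.896  -1.1784  0.0627] w 0.15434045125579035
grasp [0.5701 0.2168 0.0988]
[[-0.1205 -0.0161  0.9926]
 [-0.9895 -0.0781 -0.1214]
 [ 0.0795 -0.9968 -0.0065]]
tilt deg 4.573234465623233 z az -6.975549986810524
```

```bash
python3 go.py .5712 .2162 .0935 g;python3 go.py .5712 .2152 .0895 g
```

```text
[-0.    0.54  0.12]
[0.07 0.94 0.13]
```

Emit:
arm_command(
  rows=[
    {"linear": [0, 0.1, 0.1], "spin": 0, "jaw": 0.5},
    {"linear": [0, 0.25, 0.1], "spin": 0, "jaw": 0.5},
    {"linear": [0, 0.4, 0.1], "spin": 0, "jaw": 0.5},
    {"linear": [0, 0.55, 0.1], "spin": 0, "jaw": 0.5},
    {"linear": [0, 0.55, 0.1], "spin": 0, "jaw": 0.5},
  ],
  grip_force=20,
)

```text
time_s: 28.68
ee_pos: [0.5709, 0.2187, 0.1384]
tcp_rot: [-0.445, 0.492, -0.512, 0.546]
force: [2.9, -0.3, -3.2]
grip_width: 0.156
```

```bash
python3 st.py; python3 go.py .5712 .2152 .0895 g; python3 look.py pics/l4.png
```

```text
28.6833 tcp [0.5709 0.2187 0.1384] q [-0.3649  0.7049 -0.1437  1.706   0.2174  0.801  -0.7559] F [ 2.9273 -0.289  -3.1984] T [ 0.3144 -0.7614  0.0622] w 0.1564641171556702
grasp [0.5701 0.2151 0.0936]
[[-0.121  -0.0181  0.9925]
 [-0.9893 -0.0798 -0.1221]
 [ 0.0814 -0.9966 -0.0083]]
tilt deg 4.694606976900345 z az -7.013560381388958
[-0.05  0.4   0.11]
hole-far top [0.5775 0.2775 0.0643] wrist [251.1 119.9] scene [295.1 287.3] f/depth px per mm 2.02
hole-near top [0.5618 0.1489 0.0749] wrist [251.5 334. ] scene [267.5 245.8] f/depth px per mm 1.61
pin+ tip [0.5782 0.2781 0.08  ] wrist [252.1 123.9] scene [295.5 283.7] f/depth px per mm 2.25
pin- tip [0.5633 0.1503 0.08  ] wrist [253.6 338.9] scene [267.4 245.1] f/depth px per mm 1.65
```

View pics/l4.png

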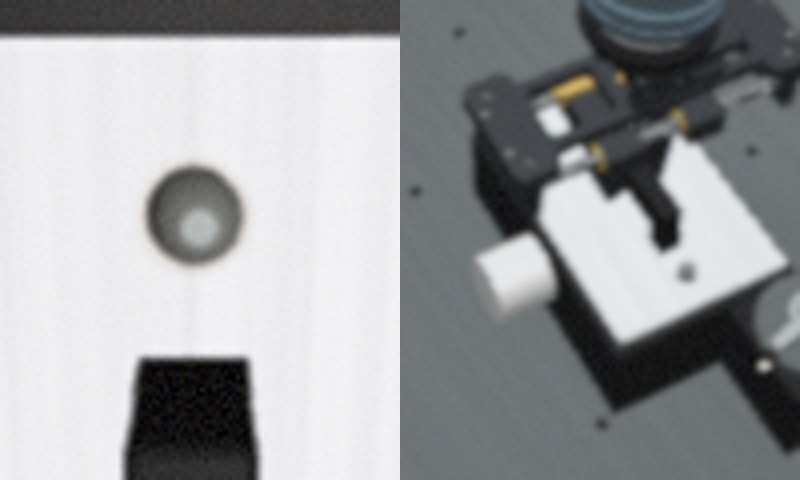

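Emit:
arm_command(
  rows=[
    {"linear": [0, 0.1, 0.05], "spin": 0, "jaw": 0.5},
    {"linear": [0, 0.2, 0.1], "spin": 0, "jaw": 0.5},
    {"linear": [0, 0.3, 0.1], "spin": 0, "jaw": 0.5},
    {"linear": [0, 0.35, 0.1], "spin": 0, "jaw": 0.5},
    {"linear": [0, 0.35, 0.1], "spin": 0, "jaw": 0.5},
  ],
  grip_force=12,
)

```text
time_s: 29.2
ee_pos: [0.571, 0.2191, 0.1369]
tcp_rot: [-0.444, 0.492, -0.512, 0.546]
force: [-4.8, -1.4, 15.4]
grip_width: 0.155
```

```bash
python3 st.py
```

```text
29.2 tcp [0.571  0.2191 0.1369] q [-0.3649  0.7079 -0.1441  1.7046  0.2175  0.8007 -0.7558] F [-4.8464 -1.4026 15.4234] T [-0.4382  0.9972 -0.0867] w 0.15540332149383848
grasp [0.5702 0.2155 0.0921]
[[-0.1206 -0.0195  0.9925]
 [-0.9893 -0.0799 -0.1218]
 [ 0.0816 -0.9966 -0.0097]]
tilt deg 4.715598250018842 z az -6.998292909205468
```

Emit:
arm_command(
  rows=[
    {"linear": [0, 0, 0], "spin": 0, "jaw": 1.6},
    {"linear": [0, 0, 0], "spin": 0, "jaw": 1.8},
    {"linear": [0, 0, 0], "spin": 0, "jaw": 2.2},
    {"linear": [0, 0, 0], "spin": 0, "jaw": 3},
    {"linear": [0, 0, 0], "spin": 0, "jaw": 4},
    {"linear": [0, 0, 0], "spin": 0, "jaw": 5},
    {"linear": [0, 0, 0], "spin": 0, "jaw": 5},
  ],
)

```text
time_s: 29.78
ee_pos: [0.5717, 0.2188, 0.135]
tcp_rot: [-0.445, 0.492, -0.512, 0.546]
force: [-0.2, -0.5, -0.3]
grip_width: 0.53
```

```bash
python3 st.py; python3 look.py pics/l5.png; date
```

```text
29.7833 tcp [0.5717 0.2188 0.135 ] q [-0.3646  0.7109 -0.1432  1.7047  0.2182  0.7962 -0.7559] F [-0.211  -0.4654 -0.3166] T [-0.0131 -0.0931 -0.0329] w 0.5295331285549009
grasp [0.5709 0.2152 0.0902]
[[-0.1209 -0.0184  0.9925]
 [-0.9894 -0.0793 -0.122 ]
 [ 0.0809 -0.9967 -0.0086]]
tilt deg 4.66734857411625 z az -7.008433131853257
hole-far top [0.5783 0.2776 0.061 ] wrist [251.1 119.9] scene [294.8 288.4] f/depth px per mm 2.02
hole-near top [0.5626 0.149  0.0715] wrist [251.5 334. ] scene [267.2 246.9] f/depth px per mm 1.61
pin+ tip [0.5782 0.2781 0.08  ] wrist [250.2 125.6] scene [295.5 283.7] f/depth px per mm 2.3
pin- tip [0.5633 0.1503 0.08  ] wrist [252.3 343.9] scene [267.4 245.1] f/depth px per mm 1.68
Fri Dec  4 18:27:43 UTC 2026
```

View pics/l5.png

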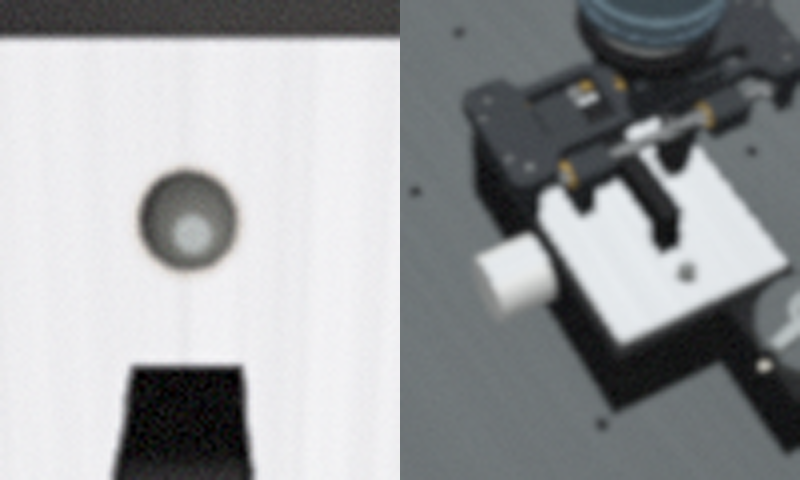

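Emit:
arm_command(
  rows=[
    {"linear": [0, -1, 0], "spin": 0, "jaw": 5.5},
    {"linear": [0, -3, 0], "spin": 0, "jaw": 6},
    {"linear": [0, -6.5, 0], "spin": 0, "jaw": 6},
    {"linear": [0, -10, 0], "spin": 0, "jaw": 6},
    {"linear": [0, -13, 0], "spin": 0, "jaw": 6},
    {"linear": [0, -13, 0], "spin": 0, "jaw": 6},
  ],
)

```text
time_s: 30.38
ee_pos: [0.5769, 0.2313, 0.2722]
tcp_rot: [-0.449, 0.488, -0.511, 0.547]
force: [0.8, 0.4, -0.5]
grip_width: 0.678
```

Emit:
arm_command(
  rows=[
    {"linear": [-2.5, 0.1, -2.4], "spin": 7, "jaw": 6},
    {"linear": [-5, 0.1, -4.8], "spin": 14, "jaw": 6},
    {"linear": [-7.5, 0.2, -7.2], "spin": 21, "jaw": 6},
    {"linear": [-10.4, 0.2, -9.6], "spin": 28, "jaw": 6},
    {"linear": [-10.4, 0.2, -9.6], "spin": 35, "jaw": 6},
    {"linear": [-10.4, 0.2, -9.6], "spin": 40, "jaw": 6},
    {"linear": [-10.4, 0.2, -9.6], "spin": 40, "jaw": 6},
  ],
)

```text
time_s: 30.97
ee_pos: [0.4907, 0.3444, 0.2554]
tcp_rot: [-0.243, 0.275, -0.634, 0.681]
force: [0.8, -1.0, -0.8]
grip_width: 0.678
```

```bash
ls -l --time-sort -r pics | sed -n 2p; date; python3 st.py
python3 - <<'E'
from station import arm
from h import *
import cv2
s=arm.state(); R=rot(s); c=arm.capture("wrist"); m=np.array(c["mount"]); t=arm.capture("scene")
for n,P in (("knob top q0",[.4916,.341,.121]),("pivot",[.5415,.3437,.08]),("pin+",[.5782,.2781,.08])):
    k=np.linalg.solve(m,np.r_[R.T@(np.array(P)-s["ee_pos"]),1])[:3]; u=c["camera_matrix"]@k; k2=t["R"]@P+t["t"]; u2=t["camera_matrix"]@k2
    print(n,"wrist(x.875)",(.875*u[:2]/u[2]).round(1),"scene crop",((u2[:2]/u2[2]-[225,200])*3.5).round(1),"px/mm",(c["camera_matrix"][0,0]/k[2]/1e3*.875).round(2))
np.savez("pics/k.npz",pos=s["ee_pos"],R=R,m=m,K=c["camera_matrix"])
o=np.zeros((385,800,3),np.uint8)
o[:336,:448]=cv2.resize(c["pixels"][:,:,::-1],(448,336)); o[:385,450:]=cv2.resize(t["pixels"][200:310,225:325,::-1],(350,385),interpolation=cv2.INTER_CUBIC)
cv2.imwrite("pics/k.png",o)
E
```

```text
Fri Dec  4 18:28:41 UTC 2026
30.9667 tcp [0.4907 0.3444 0.2554] q [-0.6768  0.531  -0.0438  1.6748  0.0834  1.0033 -1.5838] F [ 0.7944 -1.004  -0.7698] T [ 0.0013  0.0074 -0.0067] w 0.6784264414472212
grasp [0.4899 0.3408 0.2105]
[[-0.7314 -0.0178  0.6818]
 [-0.6787 -0.0792 -0.7301]
 [ 0.067  -0.9967  0.0458]]
tilt deg 4.658288480494122 z az -46.96234344957561
knob top q0 wrist(x.875) [216.3 168.5] scene crop [421.9 257.1] px/mm 1.15
pivot wrist(x.875) [248.  115.5] scene crop [358.  336.5] px/mm 1.04
pin+ wrist(x.875) [319.8 132.9] scene crop [246.7 292.8] px/mm 1.0ls: unrecognized option '--time-sort'
Try 'ls --help' for more information.
```

View pics/k.png

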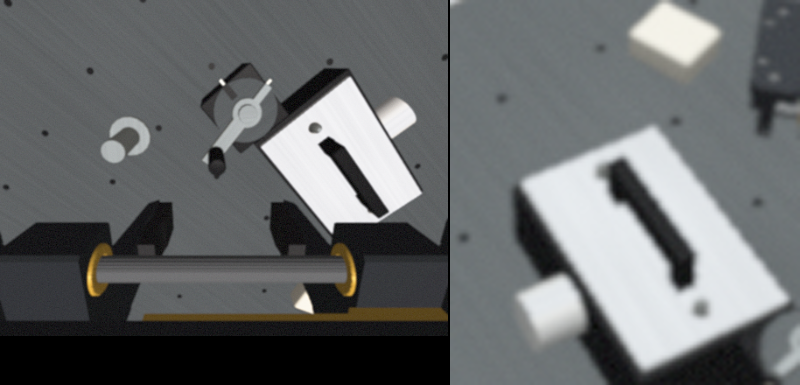

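Emit:
arm_command(
  rows=[
    {"linear": [-0.4, 3, -0.3], "spin": 0, "jaw": 6},
    {"linear": [-0.4, 6, -0.3], "spin": 0, "jaw": 6},
    {"linear": [-0.4, 8.5, -0.3], "spin": 0, "jaw": 6},
    {"linear": [-0.4, 10, -0.3], "spin": 0, "jaw": 6},
    {"linear": [-0.4, 10.4, -0.3], "spin": 0, "jaw": 6},
    {"linear": [-0.4, 10.4, -0.3], "spin": 0, "jaw": 6},
  ],
  grip_force=10,
)

```text
time_s: 31.57
ee_pos: [0.4902, 0.3393, 0.1502]
tcp_rot: [-0.242, 0.276, -0.633, 0.681]
force: [0.4, -0.3, 1.2]
grip_width: 0.681
```

Emit:
arm_command(
  rows=[
    {"linear": [0, 0, 0], "spin": 0, "jaw": 4},
    {"linear": [0, 0, 0], "spin": 0, "jaw": 3},
    {"linear": [0, 0, 0], "spin": 0, "jaw": 2.4},
    {"linear": [0, 0, 0], "spin": 0, "jaw": 2.2},
    {"linear": [0, 0, 0], "spin": 0, "jaw": 2},
    {"linear": [0, 0, 0], "spin": 0, "jaw": 2},
    {"linear": [0, 0, 0], "spin": 0, "jaw": 2},
    {"linear": [0, 0, 0], "spin": 0, "jaw": 2},
  ],
)

```text
time_s: 32.23
ee_pos: [0.4898, 0.3409, 0.1512]
tcp_rot: [-0.243, 0.276, -0.634, 0.681]
force: [-3.0, 2.2, 2.4]
grip_width: 0.23
```

```bash
python3 st.py
cat > arc.py <<'E'
from h import *
from station import arm
s=arm.state(); R=rot(s); g=s["ee_pos"]+.045*R[:,1]; pv=np.array([.5415,.3437])
a0=np.radians(-176.66)+.05; k0=pv+.05*np.array([np.cos(a0),np.sin(a0)]); print("g-knob0",g[:2]-k0)
for q in (.2,.4,.6,.8,1.0,1.2,1.32,1.4):
    a=np.radians(-176.66)+q; k=pv+.05*np.array([np.cos(a),np.sin(a)]); print(q,np.round(100*R.T@np.r_[k-g[:2],0],2))
E
python3 arc.py
```

```text
32.2333 tcp [0.4898 0.3409 0.1512] q [-0.6758  0.6666 -0.0401  1.7376  0.1003  0.8056 -1.5994] F [-2.9754  2.1825  2.3838] T [ 0.3407  0.4996 -0.1004] w 0.23008253727569733
grasp [0.489  0.3374 0.1064]
[[-0.73   -0.0186  0.6831]
 [-0.6801 -0.0785 -0.7289]
 [ 0.0672 -0.9967  0.0446]]
tilt deg 4.625105945914047 z az -46.85669150365327
g-knob0 [-0.0028058  -0.00090497]
0.2 [0.13 0.04 0.76]
0.4 [0.52 0.11 1.68]
0.6 [0.7  0.17 2.66]
0.8 [0.7  0.21 3.65]
1.0 [0.49 0.24 4.63]
1.2 [0.1  0.25 5.55]
1.32 [-0.23  0.26  6.05]
1.4 [-0.47  0.25  6.37]
```

Emit:
arm_command(
  rows=[
    {"linear": [0.13, 0, 0.76], "spin": 0, "jaw": 2},
    {"linear": [0.5, 0.1, 1.7], "spin": 0, "jaw": 2},
    {"linear": [0.7, 0.15, 2.7], "spin": 0, "jaw": 2},
    {"linear": [0.7, 0.2, 3.7], "spin": 0, "jaw": 2},
    {"linear": [0.5, 0.25, 4.7], "spin": 0, "jaw": 2},
    {"linear": [0.1, 0.25, 5.6], "spin": 0, "jaw": 2},
    {"linear": [-0.4, 0.25, 6.4], "spin": 0, "jaw": 2},
    {"linear": [-0.4, 0.25, 6.4], "spin": 0, "jaw": 2},
  ],
)

```text
time_s: 32.9
ee_pos: [0.539, 0.2953, 0.1513]
tcp_rot: [-0.242, 0.274, -0.634, 0.681]
force: [-0.9, 0.8, -0.3]
grip_width: 0.228
```

Emit:
arm_command(
  rows=[
    {"linear": [0, 0, 0], "spin": 0, "jaw": 3},
    {"linear": [0, 0, 0], "spin": 0, "jaw": 3.5},
    {"linear": [0, 0, 0], "spin": 0, "jaw": 4},
    {"linear": [0, 0, 0], "spin": 0, "jaw": 4},
    {"linear": [0, 0, 0], "spin": 0, "jaw": 4},
  ],
)

```text
time_s: 33.32
ee_pos: [0.5368, 0.2963, 0.1513]
tcp_rot: [-0.243, 0.275, -0.634, 0.681]
force: [-0.1, 0.9, -0.0]
grip_width: 0.456
```

```bash
python3 st.py
```

```text
33.3167 tcp [0.5368 0.2963 0.1513] q [-0.5781  0.6865 -0.0332  1.6968  0.1038  0.8211 -1.4972] F [-0.0802  0.8933 -0.0113] T [ 0.0508 -0.0308 -0.0319] w 0.4556359517432878
grasp [0.536  0.2927 0.1065]
[[-0.7303 -0.0179  0.6829]
 [-0.6799 -0.0791 -0.7291]
 [ 0.0671 -0.9967  0.0456]]
tilt deg 4.651965600178485 z az -46.87083035193773
```

Emit:
arm_command(
  rows=[
    {"linear": [0, -1.5, 0], "spin": 0, "jaw": 5},
    {"linear": [0, -5, 0], "spin": 0, "jaw": 6},
    {"linear": [0, -9, 0], "spin": 0, "jaw": 6},
    {"linear": [0, -13, 0], "spin": 0, "jaw": 6},
    {"linear": [0, -16, 0], "spin": 0, "jaw": 6},
    {"linear": [0, -16, 0], "spin": 0, "jaw": 6},
  ],
)

```text
time_s: 33.82
ee_pos: [0.5422, 0.311, 0.318]
tcp_rot: [-0.247, 0.271, -0.635, 0.68]
force: [0.6, 1.3, -0.4]
grip_width: 0.682
```

Run:
```python
from station import arm
from h import *
import cv2
s=arm.state(); R=rot(s); c=arm.capture("wrist"); m=np.array(c["mount"]); t=arm.capture("scene"); print(s["time_s"],s["force"],s["ee_pos"])
def px(P):
    k=np.linalg.solve(m,np.r_[R.T@(np.array(P)-s["ee_pos"]),1])[:3]; u=c["camera_matrix"]@k; return (.875*u[:2]/u[2]).round(1)
print("pivot",px([.5415,.3437,.079]))
for q in (1.2,1.4,1.6):
    a=np.radians(-176.66)+q; print(q,"knob top",px([.5415+.05*np.cos(a),.3437+.05*np.sin(a),.121]),"arm tip",px([.5415+.065*np.cos(a),.3437+.065*np.sin(a),.079]))
o=np.zeros((385,800,3),np.uint8)
o[:336,:448]=cv2.resize(c["pixels"][:,:,::-1],(448,336)); o[:385,450:]=cv2.resize(t["pixels"][220:330,255:355,::-1],(350,385),interpolation=cv2.INTER_CUBIC)
cv2.imwrite("pics/f.png",o)
```

```text
33.8167 [ 0.58283026  1.27670097 -0.44215132] [0.54221818 0.31103237 0.31801479]
pivot [190.7 121.2]
1.2 knob top [211.7 167. ] arm tip [217.1 165. ]
1.4 knob top [219.  162.1] arm tip [225.4 159.5]
1.6 knob top [225.3 155.8] arm tip [232.5 152.4]
```

View pics/f.png

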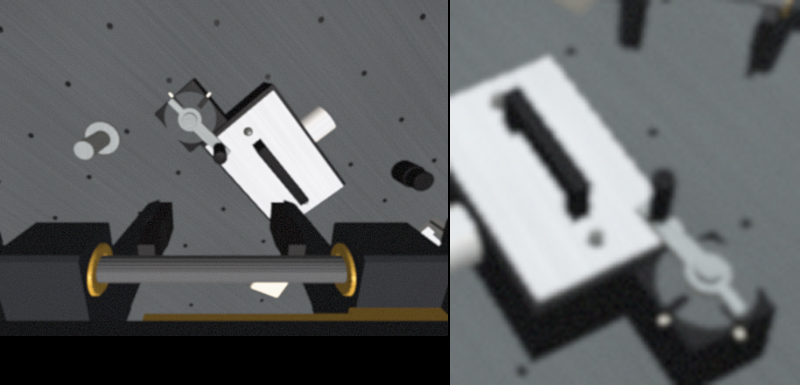

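The wrist view shows the cover flush on the housing, with a pin in the visible hole at (248,131). The lever arm runs from the pivot (190,121) to its tip at about (222,153), which reads roughly 1.4–1.45 rad. The gripper is clear, so I'll hand the job in.

```bash
python3 -c "
from station import arm
print(arm.close_job(), arm.state()['time_s'])"
```

```text
the job is handed in; nothing more can be done
the job is handed in; nothing more can be done
```

I moved the cover from the cradle onto the housing, swung the lever over it to its second notch, let go of everything and handed the job in at about 34 s. No verdict was reported, so the result below rests on my own last checks.

**How it was done:**
- The moves only allow a turn about the finger axis. I tilted the tool about 32° by driving the arm against its joint limits, then lifted the cover along its slope by the bar.
- I brought the tool back to within about 4.7° of vertical the same way. The cover was lowered slowly over the pins and levelled as it pressed down; I read about 15 N upward at the wrist.
- I carried the knob round between loosely closed fingers, then opened them and backed away upward.

**Last checks:**
- **Cover:** it looks flush in the scene and wrist pictures. Both holes showed a pin in them before the lever was moved.
- **Lever:** it lies over the cover at about 1.4–1.45 rad, read by eye from the picture to about 0.05 rad.
- **Robot:** the gripper is open and well above everything, with almost no force at the wrist.
- **Other things:** I did not measure the bystanders. Nothing was moved near them, and those in view look undisturbed.

**Disagreements:**
- The wrist camera read about 2 mm off sideways. Hole and pin showed the same shift, so I treated it as calibration error.
- One top-camera hole reading was about 4 mm off, and I did not use it.
- While I was tilting the tool, joint 2 read −0.373 rad against its stated limit of −0.37. The controller held it there and raised no fault, but this could count against the run.

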